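Scoop a display cover off the bench with a trim spatula

TASK

Slide the cranked spatula under the flat display cover, backing it against the sliding fence behind it until the fence comes to its end and the cover is on the blade up to its turned-up rear edge, without forcing it, and carry it on the blade to the inspection stand. Lower it gently so that it lies flat, centred and square across both rails of the stand, then draw the spatula out and stand it back on the bench, let go. Only the spatula may touch the cover (no fingers, no flipping it over); leave the air vent, door pull and scanner dock where they are.

Things in the scene. Friction and masses are not known exactly. Their poses are not given: they have to be found in the camera images.
- panel: Display cover: flat black plate with a glassy face, 100 mm (x) by 116 mm (y), 9 mm thick, about 120 g. Origin: centre of its underside, z up. At its edges x = -50 and +50 mm the underside is cut back: the lowest 4 mm are missing for 14 mm inwards; there a blade starts under, then meets a 4 mm step. It lies on the bench, -x edge to the robot, 3 to 85 mm short of the fence, a little askew.
- spatula: Black spatula, 150 g, standing on blade and heel. x points to the blade. Origin: at its underside level, below the grip. Blade: x 77 to 140 mm, 56 mm wide, z 0 to 2 mm; its rear edge (x 74 to 77) is turned up, 14 mm high. Neck 26 mm wide, leaning up and back to x 36, z 54. Handle: x -60 to 60 mm, 24 mm wide, z 44 to 66. Heel: leg at x -60 to -50 mm down to z 0.
- spatula_tip (a point): Middle of the blade's front edge, on its underside (x 140 mm, z 0 in the spatula's frame).
- spatula_grip (a point): Middle of the handle's grip, 55 mm above the spatula's underside; axes as the spatula's. Grasp the 24 mm wide handle across y.
- fence: Sliding fence, on the left or right: aluminium bar 20 mm (x) by 150 mm (y), 20 mm high, on two rods in a grey housing behind it. Origin: bottom middle of its front face; x points away from the robot. Pushed lightly (about 0.2 N) it slides along its x, until it meets a firm end after 0 to 60 mm; how far must be felt. Yellow tape is a mark only.
- stand: Inspection stand, fixed on the bench on the other side: two aluminium rails along its x, 110 mm long, 14 mm wide, middles at y = -45 and +45 mm (clear gap 76 mm), tops 45 mm above the bench, on a base plate 130 by 124 mm, 6 mm thick. Open between the rails at both ends. Origin: on the bench at its centre; x points away from the robot.
- vent: Bystander: black air vent, 75 by 150 mm, 28 mm high; origin: centre of its underside.
- door_pull: Bystander: door pull on a black plate 50 by 170 mm, 43 mm high; origin: centre of its underside.
- dock: Bystander: black scanner dock, 90 by 80 mm, 65 mm high; origin: centre of its underside.
Mind the look-alikes: they are no part of the job. Leave any purple look-alike of the spatula alone. Leave any green look-alike of the stand alone.

How it is judged:
By the outcome, as a careful person would: the job done as asked, in the order asked, and still so for the second after the job is handed in, with the robot touching nothing.
It also fails if it takes over 70 s, if anything falls off the work surface, if the arm or the gripper's body presses on something with over 40 N, if the wrist force passes 120 N, or if a joint passes its speed limit or range.

ROBOT

A 7-joint arm with a two-finger parallel gripper is mounted at the origin on the work surface. World frame = base frame: x ahead of the robot, y to its left, z up, the work surface at z = 0. Lengths are in m, angles in rad, forces in N, time in s.
With the tool pointing down it reaches from about 0.35 to 0.9 m from the base axis. Payload 8.1 kg.
Tool frame: the origin (TCP) lies midway between the tips of the shut fingers; the grasp point (between the pads) lies 19 mm behind it; z points along the fingers, x is the direction in which the jaws open and shut, and the axes are right-handed (so a half turn about z gives the same grasp; the last joint's range is limited). The gripper opens to 92 mm and grips with 3 to 60 N. Pads are 19 mm wide; open, the fingers measure 130 mm over their backs; the gripper's body (75 mm by 190 mm) begins 47 mm behind the grasp point.
Start: joints at [-0.103, 0.434, 0.025, 1.573, -0.012, 1.134, -0.075], TCP at [0.625, -0, 0.227] pointing down, gripper open.
Joint ranges: [-2.62, 2.62], [-0.44, 2.09], [-1.27, 1.32], [0.08, 2.57], [-1.32, 4.46], [0.12, 2], [-2.74, 2.74]. Speed limits (rad/s): [2.22, 2.22, 3.01, 3.01, 3.14, 3.14, 3.14].

INTERFACE

Orientations are given as a rotation vector (axis times angle).
In Python, from cell import arm gives the robot as it stands.
- The arm moves only by the tool jog_arm, never from a script. Its argument "commands" is a list of rows, each an object with "translation": the shift along the tool's x, y, z in mm, a list of three; "turn": the turn, a rotation vector about the tool's x, y, z in rad, a list of three. A call has 1 to 12 rows; each row is the pose to reach, as a shift and turn from the pose commanded when the call began, along the tool's axes at that moment; what a row does not reach only later rows make up. A row lasts 1/12 s, in which the tool goes at most 41.7 mm and 7.16 degrees, less where a joint would pass 70% of its speed; a pose out of reach is approached as far as the arm can. A call with a gripper value outside its range is refused whole. "claw" is the closure, from -1 (fully open) to 1 (shut), so that 0 is half open, set as the call begins (left out, the last holds). The fingers move at their own pace and stop on an object; "grip_force" is the grip in N (left out, the last holds). Time passes only in rows, so rows that repeat a pose let the fingers close. It gives the time, the measured TCP pose, the force and the opening at its end, in the units of the state.
- arm.observe(): the state, without advancing time (a new reading comes with each control period).
- arm.get_image(name): name is "scene" or "side" or "wrist"; returns the picture (384x512x3 uint8, blue, green, red); there is no depth.
- arm.camera_info(name): a dict with "vertical_fov" (degrees; the focal length in pixels is half the picture's height over the tangent of half this angle, whatever the lens; pixels are square), "cx", "cy" (the principal point, pixels), "eye" and "rotation" of the camera in the world. Camera axes: x right, y up, looking along -z (the intrinsics and any distortion apply to the point x, -y, -z); pixel columns grow to the right and rows downward; lengths in m; the calibration is good to about 2 mm. A picture is of the moment at which its call begins: read the wrist's pose just before it. camera_info takes no time and is no camera call; for the wrist camera it gives the pose at the moment of the call.
- arm.sign_off(): hands the job in, once; it reports no verdict.
Trained networks look in the newest picture that a camera, given by its name, has taken for a name from the list of things; names that differ only in an ending like _2 or _b are one class to them, and where a whole thing is asked for, a point or a joint stands for the part that bears it (a point fixed in the world has none). Each returns a list of dicts, best first, with "confidence" (0 to 1); they miss things now and then, are a little off and sometimes report something else, mostly with a low value. They report only what shows in the picture. A call takes as long as a camera call. They do not tell look-alikes from the thing itself.
- arm.trace(camera, query): "region" (384x512 bool, what is visible of it) and "box" ([left, top, width, height] in pixels, round what is visible of it).
- arm.landmark_of(camera, query): "at" ([column, row] in pixels: a listed point, or the origin of a listed thing).
The state is a dict: "clock": time; "joints": joint angles; "dq": joint speeds; "joint_efforts": joint torques, N m; "position": TCP position; "ee_rot": TCP orientation; "force": force on the tool from outside, world axes, zero at the start; "ft_torque": the same for the moment, N m; "width": opening from 0.0 (shut) to 1.0 (fully open).
Only numpy, scipy, OpenCV 4.12 (cv2) and the standard library are available. Lean on these libraries where they do the work, as an engineer would, in place of code of your own. Each camera call takes 0.05 s, during which the arm holds its last target. There are 200 camera calls.

## Working session

There is one attempt and no reset: what is moved stays moved. The work goes in short steps, Python scripts to look and compute and a tool call to move; the robot and the scene stay as the last step left them, time stands still between calls to the robot, and variables do not carry over. Pictures are saved under pics/ and viewed, about 8 in all and at most 12, crops included, and the job is handed in when it is done.

Besides the shell and the picture viewer there is one more tool, called in YAML: its name, and indented under it one key for each argument. jog_arm: Moves the arm, as the interface text tells. Its arguments: {"type":"object","properties":{"commands":{"type":"array","items":{"type":"object","properties":{"translation":{"type":"array","items":{"type":"number"}},"turn":{"type":"array","items":{"type":"number"}}}}},"claw":{"type":"number"},"grip_force":{"type":"number"}},"required":["commands"]}

```bash
ls; mkdir -p pics; python3 - <<'E'
from cell import arm
import cv2,numpy as np
print(arm.observe())
for c in ("scene","side","wrist"):
    print(c,arm.camera_info(c)); cv2.imwrite(f"pics/{c}0.png",arm.get_image(c))
    for n in ("panel","spatula","spatula_tip","spatula_grip","fence","stand","vent","door_pull","dock"):
        r=arm.landmark_of(c,n); print(n,[(np.round(q["at"]).tolist(),round(q["confidence"],2)) for q in r][:4])
a=[cv2.imread(f"pics/{c}0.png") for c in("scene","side")]
E
python3 -c "
import cv2,numpy as np
a=[cv2.imread(f'pics/{c}0.png') for c in('scene','side','wrist')]
cv2.imwrite('pics/all.png',cv2.resize(np.vstack([np.hstack(a[:2])]),(800,300)))"
```

```text
pics
{'clock': 0.0, 'joints': array([-0.10258159,  0.43519687,  0.02499293,  1.57412011, -0.01160344,
        1.13395912, -0.07511456]), 'dq': array([-0.00070861, -0.00035348, -0.00203036,  0.00098163,  0.00218109,
       -0.00137224, -0.00034028]), 'joint_efforts': array([ 3.89017032e-04, -6.67853522e+01,  9.84863900e-01, -3.14464223e+01,
       -6.05165795e-02,  4.27553023e-02,  1.12382318e-04]), 'position': array([ 6.24490660e-01, -7.93841481e-05,  2.25952508e-01]), 'ee_rot': array([ 3.14144685e+00, -1.92540528e-04, -2.40552017e-03]), 'force': array([ 0.28067158,  0.37835031, -0.9901309 ]), 'ft_torque': array([-0.01023643, -0.01792849, -0.03705536]), 'width': 1.0017772321391232}
scene {'vertical_fov': 45.080861852266615, 'cx': 247.53318551111454, 'cy': 194.879049494162, 'eye': array([ 1.44916067, -0.71883499,  1.37000136]), 'rotation': array([0.66472399, 0.32514487, 0.8144016 ])}
panel [([292.0, 174.0], 0.65)]
spatula [([273.0, 135.0], 0.83), ([236.0, 186.0], 0.6)]
spatula_tip [([267.0, 200.0], 0.75), ([303.0, 131.0], 0.68)]
spatula_grip [([282.0, 124.0], 0.7)]
fence [([316.0, 184
[... 540 characters left out ...]
, ([240.0, 210.0], 0.7)]
spatula_grip [([276.0, 207.0], 0.84), ([241.0, 296.0], 0.6)]
fence [([184.0, 237.0], 0.82)]
stand [([300.0, 128.0], 0.77), ([344.0, 133.0], 0.63)]
vent [([206.0, 180.0], 0.72)]
door_pull [([135.0, 313.0], 0.89)]
dock [([345.0, 134.0], 0.85), ([136.0, 313.0], 0.51)]
wrist {'vertical_fov': 64.10924405851438, 'cx': 256.9330879070564, 'cy': 190.40288203397685, 'eye': array([0.62554226, 0.07410688, 0.38457074]), 'rotation': array([-0.27847657,  0.00051812,  0.00040401])}
panel []
spatula [([120.0, 127.0], 0.63)]
spatula_tip [([227.0, 98.0], 0.68)]
spatula_grip [([92.0, 130.0], 0.67)]
fence [([97.0, 133.0], 0.66)]
stand []
vent [([375.0, 136.0], 0.94)]
door_pull []
dock []
```

View pics/scene0.png

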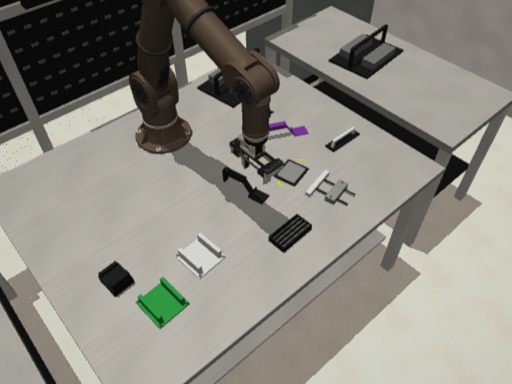

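View pics/side0.png

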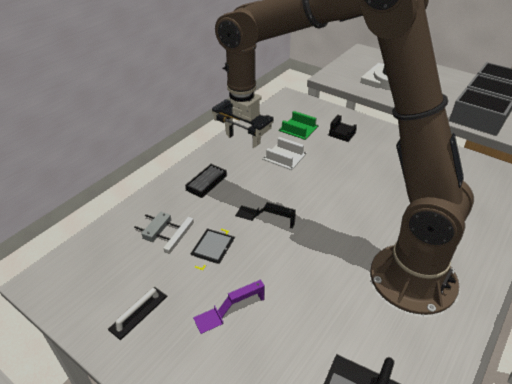

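The black spatula is at scene (245,185) and side (265,213); the purple one at scene (290,130) and side (230,305) is the look-alike. The grey stand is at scene (200,257) and side (285,153), with the green look-alike beside it. The fence and panel are on the left, at scene (318,184) and (292,172).

```bash
cat > h.py <<'E'
from cell import arm
import cv2,numpy as np
from scipy.spatial.transform import Rotation as R
def cam(c): 
    i=arm.camera_info(c); return dict(f=192/np.tan(np.radians(i["vertical_fov"]/2)),c=np.array([i["cx"],i["cy"]]),e=np.array(i["eye"]),R=R.from_rotvec(i["rotation"]).as_matrix())
def ray(k,p):
    d=k["R"]@np.array([(p[0]-k["c"][0])/k["f"],-(p[1]-k["c"][1])/k["f"],-1]); return d/np.linalg.norm(d)
def plane(k,p,z=0.):
    d=ray(k,p); return k["e"]+d*(z-k["e"][2])/d[2]
def tri(ks,ps):
    A=0;b=0
    for k,p in zip(ks,ps):
        d=ray(k,p);M=np.eye(3)-np.outer(d,d);A=A+M;b=b+M@k["e"]
    return np.linalg.solve(A,b)
def proj(k,X):
    v=(np.atleast_2d(X)-k["e"])@k["R"]; return np.c_[k["c"][0]-k["f"]*v[:,0]/v[:,2],k["c"][1]+k["f"]*v[:,1]/v[:,2]]
E
python3 - <<'E'
from h import *
s,d,w=cam("scene"),cam("side"),cam("wrist")
np.set_printoptions(precision=4,suppress=True)
for n,a,b in [("panel",(292,174),(212,247)),("fence",(316,184),(184,237)),("stand",(200,258),(286,156)),("spat",(236,186),(276,220)),("tip",(267,200),(240,210)),("vent",(291,233),(206,180)),("pull",(342,142),(135,313)),("dock",(119,281),(345,134)),("purple",(273,135),(243,307))]:
    print(n,tri([s,d],[a,b]),plane(s,a),plane(d,b))
a=cv2.imread("pics/scene0.png")[100:300,150:380];b=cv2.imread("pics/side0.png")[120:340,110:340]
cv2.imwrite("pics/c1.png",np.hstack([cv2.resize(a,(400,348),interpolation=2),cv2.resize(b,(364,348),interpolation=2)]))
E
```

```text
panel [ 0.5547  0.2572 -0.0069] [0.56   0.2532 0.    ] [0.5494 0.2607 0.    ]
fence [ 0.6572  0.2838 -0.0036] [0.6635 0.2859 0.    ] [0.6497 0.282  0.    ]
stand [ 0.631  -0.275  -0.0048] [ 0.6372 -0.2743  0.    ] [ 0.6254 -0.2731  0.    ]
spat [ 0.4568  0.0412 -0.0022] [0.4584 0.0399 0.    ] [0.4555 0.043  0.    ]
tip [ 0.5885  0.0797 -0.0024] [0.5954 0.0829 0.    ] [0.582  0.0765 0.    ]
vent [0.7749 0.0347 0.0098] [0.7713 0.0414 0.    ] [0.7819 0.025  0.    ]
pull [ 0.5641  0.5617 -0.0086] [0.5669 0.5495 0.    ] [0.5625 0.5677 0.    ]
dock [ 0.5174 -0.5419 -0.0034] [ 0.5286 -0.5374  0.    ] [ 0.511  -0.5476  0.    ]
purple [ 0.334   0.3676 -0.0061] [0.3331 0.3578 0.    ] [0.3367 0.3763 0.    ]
```

View pics/wrist0.png

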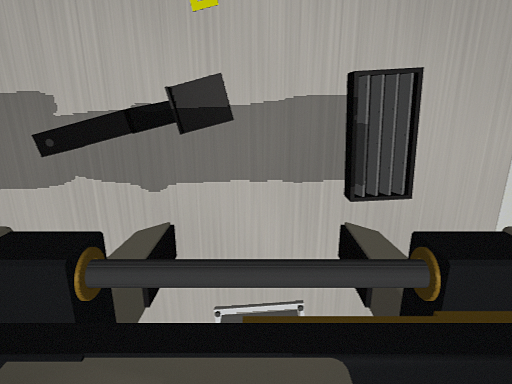

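```bash
cat >> h.py <<'E'
from scipy.optimize import least_squares
def T2(p,X): 
    c,s=np.cos(p[2]),np.sin(p[2]); X=np.array(X,float)/1000
    return np.c_[p[0]+c*X[:,0]-s*X[:,1],p[1]+s*X[:,0]+c*X[:,1],X[:,2]]
def fit(k,X,px,p0):
    r=least_squares(lambda p:(proj(k,T2(p,X))-px).ravel(),p0); return r.x,np.round(r.fun,1)
def tool_delta(pos,rotvec_target):
    s=arm.observe(); Rc=R.from_rotvec(s["ee_rot"])
    return Rc.inv().apply(np.array(pos)-s["position"])*1000,(Rc.inv()*R.from_matrix(rotvec_target)).as_rotvec()
def toolR(yaw,pitch=0.):  # spatula yaw, pitch>0 = tip down; tool x along spatula -y? (camera ahead)
    Rs=R.from_euler("ZY",[yaw,pitch]).as_matrix()
    return Rs@np.array([[0,-1,0],[-1,0,0],[0,0,-1.]])  # tool x=-ys, y=-xs, z=-zs
E
python3 - <<'E'
from h import *
np.set_printoptions(precision=4,suppress=True)
w=cam("wrist")
X=[(-60,12,66),(-60,-12,66),(140,28,2),(140,-28,2),(74,28,14),(74,-28,14)]
px=np.array([(32,136),(42,157),(221,73),(233.5,119.5),(166,87),(180,133)])
p,r=fit(w,X,px,[.457,.041,.23]);print(p,r)
print("clock",arm.observe()["clock"])
g=T2(p,[(0,0,55)])[0]; g[2]-=.019
print(tool_delta(g,toolR(p[2])))
E
```

```text
[0.4552 0.0457 0.2572] [-0.1 -0.9  0.2  0.4  0.1 -0.8  0.7  0.2 -1.3 -0.2  0.4  1.6]
clock 1.5
(array([-169.8668,  -45.7668,  190.7204]), array([ 0.    , -0.    ,  1.3135]))
```

jog_arm:
  commands:
    - {"translation":[-170,-46,100],"turn":[0,0,1.3135]}
    - {"translation":[-170,-46,100],"turn":[0,0,1.3135]}
    - {"translation":[-170,-46,100],"turn":[0,0,1.3135]}
    - {"translation":[-170,-46,100],"turn":[0,0,1.3135]}
    - {"translation":[-170,-46,100],"turn":[0,0,1.3135]}
    - {"translation":[-170,-46,100],"turn":[0,0,1.3135]}
    - {"translation":[-170,-46,100],"turn":[0,0,1.3135]}
    - {"translation":[-170,-46,100],"turn":[0,0,1.3135]}
    - {"translation":[-170,-46,100],"turn":[0,0,1.3135]}
    - {"translation":[-170,-46,100],"turn":[0,0,1.3135]}
    - {"translation":[-170,-46,100],"turn":[0,0,1.3135]}
    - {"translation":[-170,-46,100],"turn":[0,0,1.3135]}
  claw: -0.2

```text
clock: 2.5
position: [0.4552, 0.0462, 0.1269]
ee_rot: [-2.485, 1.922, -0.001]
force: [-0.5, -0.7, 0.2]
width: 0.599
```

```bash
python3 - <<'E'
from h import *
np.set_printoptions(precision=4,suppress=True)
s=arm.observe();print(s["clock"],s["position"],s["ee_rot"],s["force"],s["joints"])
w=cam("wrist"); cv2.imwrite("pics/w1.png",arm.get_image("wrist"))
print(tool_delta([.4552,.0457,.036],toolR(.2572)))
P=[.4552,.0457,.2572]
im=cv2.imread("pics/w1.png")
for X in [(-60,12,66),(-60,-12,66),(140,28,2),(140,-28,2),(74,28,14),(74,-28,14)]:
    q=proj(w,T2(P,[X]))[0]; cv2.circle(im,tuple(int(v) for v in q),3,(0,0,255),1)
cv2.imwrite("pics/w1m.png",im)
E
```

```text
2.5 [0.4552 0.0462 0.1269] [-2.485   1.9215 -0.0005] [-0.5245 -0.6841  0.1696] [-0.4339  0.2889  0.2661  2.1072 -0.1091  0.7577 -1.4154]
(array([ 0.4529,  0.0782, 90.85  ]), array([-0.0003, -0.0001,  0.0017]))
```

View pics/w1m.png

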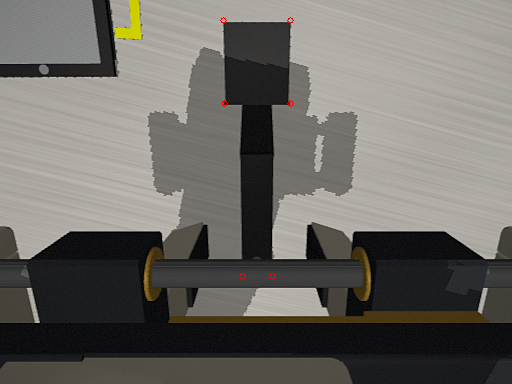

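jog_arm:
  commands:
    - {"translation":[0.5,0,30],"turn":[0,0,0.0017]}
    - {"translation":[0.5,0,60],"turn":[0,0,0.0017]}
    - {"translation":[0.5,0,80],"turn":[0,0,0.0017]}
    - {"translation":[0.5,0,91],"turn":[0,0,0.0017]}
    - {"translation":[0.5,0,91],"turn":[0,0,0.0017]}
    - {"translation":[0.5,0,91],"turn":[0,0,0.0017]}

```text
clock: 3.05
position: [0.4549, 0.0453, 0.0356]
ee_rot: [2.487, -1.918, -0.001]
force: [1.0, 0.8, -0.1]
width: 0.601
```

jog_arm:
  commands:
    - {"translation":[0,0,0]}
    - {"translation":[0,0,0]}
    - {"translation":[0,0,0]}
    - {"translation":[0,0,0]}
    - {"translation":[0,0,0]}
    - {"translation":[0,0,0]}
    - {"translation":[0,0,0]}
    - {"translation":[0,0,0]}
  claw: 1
  grip_force: 60

```text
schema error: expected keys translation, turn
```

jog_arm:
  commands:
    - {"translation":[0,0,0],"turn":[0,0,0]}
    - {"translation":[0,0,0],"turn":[0,0,0]}
    - {"translation":[0,0,0],"turn":[0,0,0]}
    - {"translation":[0,0,0],"turn":[0,0,0]}
    - {"translation":[0,0,0],"turn":[0,0,0]}
    - {"translation":[0,0,0],"turn":[0,0,0]}
  claw: 1
  grip_force: 60

```text
clock: 3.55
position: [0.4554, 0.0457, 0.036]
ee_rot: [-2.486, 1.92, -0.001]
force: [-1.4, 0.5, 4.4]
width: 0.261
```

```bash
python3 - <<'E'
from h import *
np.set_printoptions(precision=4,suppress=True)
s=arm.observe();print(s["clock"],s["position"],s["width"],s["force"])
# view pose: 170 mm behind panel centre, yaw 0, high
print(tool_delta([.40,.255,.20],toolR(0.)))
E
```

```text
3.55 [0.4554 0.0457 0.036 ] 0.26120178772782354 [-1.3718  0.5179  4.3889]
(array([-216.5475,    0.4871, -163.9436]), array([-0.0007,  0.0002,  0.2558]))
```

jog_arm:
  commands:
    - {"translation":[0,0,-30],"turn":[0,0,0]}
    - {"translation":[-20,0,-65],"turn":[0,0,0.05]}
    - {"translation":[-50,0,-100],"turn":[0,0,0.1]}
    - {"translation":[-85,0,-130],"turn":[0,0,0.2]}
    - {"translation":[-120,0,-150],"turn":[0,0,0.256]}
    - {"translation":[-155,0,-164],"turn":[0,0,0.256]}
    - {"translation":[-190,0,-164],"turn":[0,0,0.256]}
    - {"translation":[-210,0,-164],"turn":[0,0,0.256]}
    - {"translation":[-216.5,0,-164],"turn":[0,0,0.256]}
    - {"translation":[-216.5,0,-164],"turn":[0,0,0.256]}
    - {"translation":[-216.5,0,-164],"turn":[0,0,0.256]}
    - {"translation":[-216.5,0,-164],"turn":[0,0,0.256]}

```text
clock: 4.55
position: [0.4008, 0.2531, 0.1994]
ee_rot: [2.218, -2.224, 0.001]
force: [-0.1, -1.1, -2.2]
width: 0.255
```

```bash
python3 - <<'E'
from h import *
np.set_printoptions(precision=4,suppress=True)
s=arm.observe();print(s["clock"],s["position"],s["ee_rot"],s["force"])
w=cam("wrist"); print(w); im=arm.get_image("wrist");cv2.imwrite("pics/w2.png",im)
cv2.imwrite("pics/w2b.png",cv2.resize(im,(800,600),interpolation=cv2.INTER_CUBIC))
E
```

```text
4.55 [0.4008 0.2531 0.1994] [ 2.2175 -2.2237  0.0009] [-0.0502 -1.0599 -2.2067]
{'f': np.float64(306.6134033207716), 'c': array([256.9331, 190.4029]), 'e': array([0.4756, 0.2529, 0.3572]), 'R': array([[-0.0024,  0.961 ,  0.2764],
       [-1.    , -0.0025,  0.    ],
       [ 0.0007, -0.2764,  0.9611]])}
```

View pics/w2b.png

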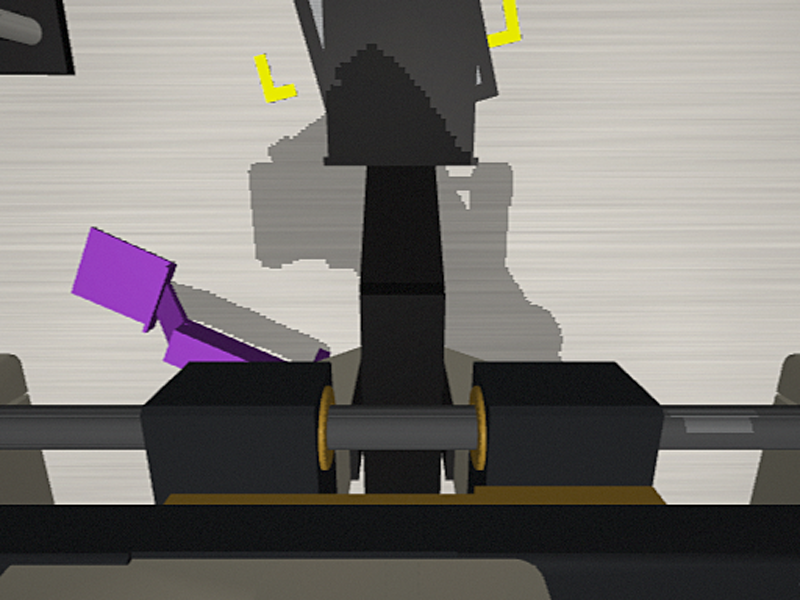

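The blade hides most of the panel here; only its lower-right corner shows, near (497,95). I'll look from the side instead, first at the panel and fence, then at the stand.

jog_arm:
  commands:
    - {"translation":[15,-15,-10],"turn":[0,0,0]}
    - {"translation":[40,-40,-25],"turn":[0,0,0]}
    - {"translation":[70,-65,-40],"turn":[0,0,0]}
    - {"translation":[100,-90,-55],"turn":[0,0,0]}
    - {"translation":[130,-110,-65],"turn":[0,0,0]}
    - {"translation":[145,-125,-70],"turn":[0,0,0]}
    - {"translation":[153,-130,-70],"turn":[0,0,0]}
    - {"translation":[153,-130,-70],"turn":[0,0,0]}
    - {"translation":[153,-130,-70],"turn":[0,0,0]}
    - {"translation":[153,-130,-70],"turn":[0,0,0]}

```text
clock: 5.43
position: [0.5291, 0.1031, 0.269]
ee_rot: [2.222, -2.22, -0.002]
force: [-0.4, 1.2, -1.0]
width: 0.252
```

```bash
cat > snap.py <<'E'
from h import *
import sys,pickle
n=sys.argv[1]; c=sys.argv[2] if len(sys.argv)>2 else "wrist"
w=cam(c); im=arm.get_image(c); cv2.imwrite(f"pics/{n}.png",im); pickle.dump(w,open(f"pics/{n}.pkl","wb"))
cv2.imwrite(f"pics/{n}b.png",cv2.resize(im,(800,600),interpolation=cv2.INTER_CUBIC))
s=arm.observe(); print(s["clock"],s["position"],s["ee_rot"],s["force"],s["joints"])
E
python3 snap.py w3
```

```text
5.4833 [0.52914529 0.10333023 0.26913914] [ 2.22267621e+00 -2.21905912e+00 -2.07924573e-03] [ 0.14929141  0.07737315 -1.75178871] [-0.59034334  0.26335828  0.38181896  1.74296197 -0.10688845  1.15697048
 -1.74641534]
```

jog_arm:
  commands:
    - {"translation":[30,-5,0],"turn":[0,0,0]}
    - {"translation":[65,-15,-5],"turn":[0,0,0]}
    - {"translation":[100,-25,-10],"turn":[0,0,0]}
    - {"translation":[135,-40,-20],"turn":[0,0,0]}
    - {"translation":[170,-50,-30],"turn":[0,0,0]}
    - {"translation":[200,-55,-30],"turn":[0,0,0]}
    - {"translation":[215,-60,-30],"turn":[0,0,0]}
    - {"translation":[220,-60,-30],"turn":[0,0,0]}
    - {"translation":[220,-60,-30],"turn":[0,0,0]}
    - {"translation":[220,-60,-30],"turn":[0,0,0]}
    - {"translation":[220,-60,-30],"turn":[0,0,0]}

```text
clock: 6.4
position: [0.5902, -0.1155, 0.2994]
ee_rot: [-2.224, 2.218, 0.002]
force: [0.3, 0.8, -1.6]
width: 0.263
```

```bash
python3 snap.py w4; python3 -c "
import cv2,numpy as np
a=cv2.imread('pics/w3.png')[:260,:300];b=cv2.imread('pics/w4.png')[:260,212:]
cv2.imwrite('pics/w34.png',cv2.resize(np.vstack([a,b]),None,fx=1,fy=1) )
cv2.imwrite('pics/w3c.png',cv2.resize(a,None,fx=2.3,fy=2.3,interpolation=2));cv2.imwrite('pics/w4c.png',cv2.resize(b,None,fx=2.3,fy=2.3,interpolation=2))"
```

```text
6.45 [ 0.59018649 -0.11565944  0.2995539 ] [-2.22401526e+00  2.21812348e+00  1.67297671e-03] [-0.78324358  0.4635772  -1.67379381] [-0.23139059  0.3616832   0.47858926  1.55094538 -0.17243452  1.27152588
 -1.29634839]
```

View pics/w3c.png

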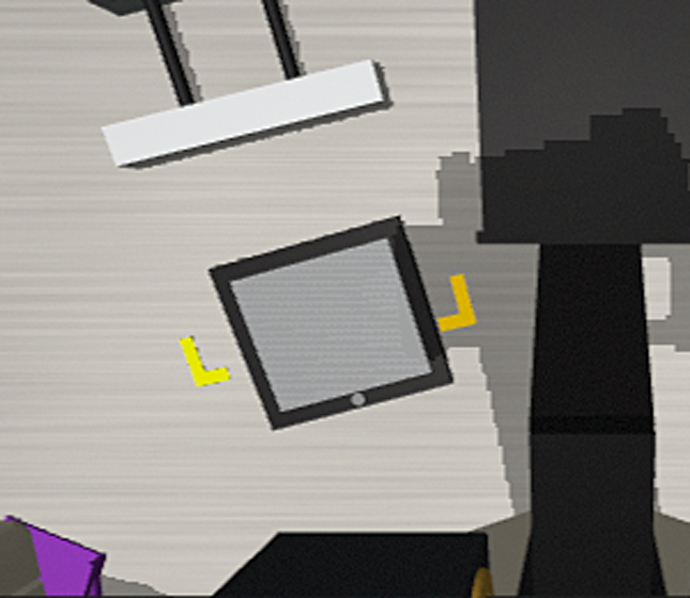

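View pics/w4c.png

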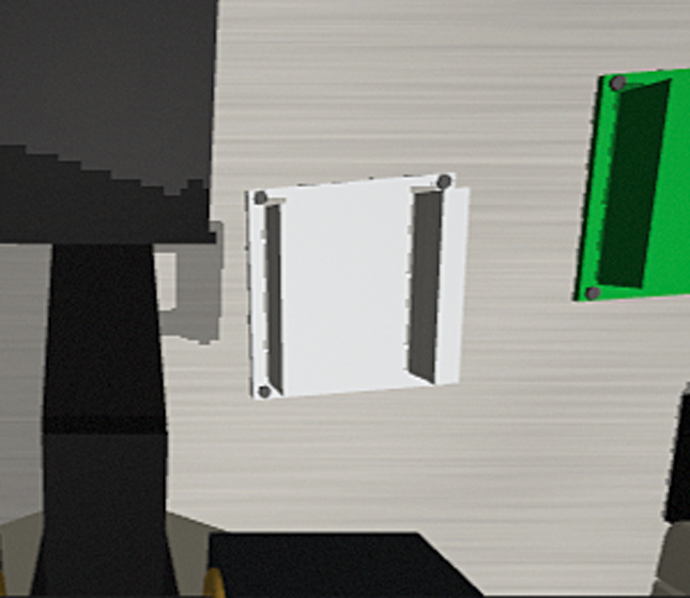

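The panel corners in crop w3c are (210,268), (400,217), (452,382) and (274,430), and the fence bar is at (102,127)–(385,97). In w4c the grey stand has base corners (246,190) and (250,398) and a right rail top at (443–469,187)–(434–460,383). The green one lies to its right.

```bash
python3 - <<'E'
from h import *
import pickle
np.set_printoptions(precision=4,suppress=True)
w=pickle.load(open("pics/w3.pkl","rb"));v=pickle.load(open("pics/w4.pkl","rb"))
pp=np.array([(210,268),(400,217),(452,382),(274,430)])/2.3-.0
P,r=fit(w,[(50,58,9),(50,-58,9),(-50,-58,9),(-50,58,9)],pp,[.55,.257,.2]);print("panel",P,r)
F,r=fit(w,[(0,75,20),(0,-75,20),(20,75,20),(20,-75,20)],np.array([(120,164),(384,97),(102,127),(376,60)])/2.3,[.65,.28,.2]);print("fence",F,r)
S,r=fit(v,[(65,62,6),(-65,62,6),(55,-52,45),(-55,-52,45),(55,-38,45),(-55,-38,45),(-55,52,45)],np.array([(246,190),(250,398),(469,188),(459,382),(443,190),(434,384),(284,395)])/2.3+[212,0],[.63,-.275,0]);print("stand",S,r)
c,s=np.cos(F[2]),np.sin(F[2]); d=P[:2]-F[:2]; print("panel in fence", d@[c,s],d@[-s,c],P[2]-F[2])
# side/scene check
for n,q in(("panel",P),("fence",F),("stand",S)): print(n,proj(cam("scene"),T2(q,[(0,0,0)])),proj(cam("side"),T2(q,[(0,0,0)])))
k=arm.observe();print(k["position"])
def sp(p,x,dy=0): return T2(p,[(x,dy,0)])[0]
# pose: tip 12 mm short of panel -x edge, along panel axis
g=sp(P,-50-12-140); print(g)
print(tool_delta([g[0],g[1],.15],toolR(P[2])))
E
```

```text
panel [0.5511 0.2548 0.2539] [-0.4  0.1  0.  -0.7  0.7  0.7 -0.3 -0. ]
fence [0.656  0.2851 0.2192] [-0.4  0.4  0.5  1.   0.9 -0.5 -1.  -0.8]
stand [ 0.632  -0.2691  0.0844] [ 0.7 -0.1  1.1  0.5 -0.1 -0.5 -0.7  0.1  0.1 -0.4 -0.1  0.1 -0.9  0.5]
panel in fence -0.10893578457595222 -0.006753649435237599 0.03474029586781793
panel [[290.7612 172.6478]] [[212.8087 245.6077]]
fence [[314.5007 183.0808]] [[181.8974 236.7018]]
stand [[200.3075 256.2385]] [[284.0312 155.9004]]
[ 0.5902 -0.1157  0.2996]
[0.3556 0.2041 0.    ]
(array([-320.1668,  233.6606,  150.003 ]), array([ 0.0002,  0.0012, -0.2513]))
```

```bash
python3 - <<'E'
from h import *
np.set_printoptions(precision=4,suppress=True)
d=cam("side");s=cam("scene")
print("purple tip/blade",plane(d,(196,324)),plane(d,(222,325)),"heel top",plane(d,(265,285),.066),"heel bottom",plane(d,(264,299)), plane(s,(270,125),.066))
P=[.5511,.2548,.219]
g=T2(P,[(-50-15-140,0,0)])[0]; print(g)
print(tool_delta([g[0],g[1],.13],toolR(P[2])))
E
```

```text
purple tip/blade [0.4053 0.4932 0.    ] [0.3475 0.454  0.    ] heel top [0.303  0.3203 0.066 ] heel bottom [0.3054 0.3205 0.    ] [0.331  0.3402 0.066 ]
[0.351  0.2103 0.    ]
(array([-326.365 ,  238.2599,  170.0117]), array([ 0.0003,  0.0012, -0.2163]))
```

jog_arm:
  commands:
    - {"translation":[-16,12,0],"turn":[0,0,-0.01]}
    - {"translation":[-45,33,0],"turn":[0,0,-0.03]}
    - {"translation":[-77,56,15],"turn":[0,0,-0.06]}
    - {"translation":[-109,79,30],"turn":[0,0,-0.09]}
    - {"translation":[-140,102,50],"turn":[0,0,-0.12]}
    - {"translation":[-171,125,70],"turn":[0,0,-0.15]}
    - {"translation":[-202,148,90],"turn":[0,0,-0.18]}
    - {"translation":[-233,170,110],"turn":[0,0,-0.2]}
    - {"translation":[-263,192,130],"turn":[0,0,-0.216]}
    - {"translation":[-292,213,150],"turn":[0,0,-0.216]}
    - {"translation":[-315,230,165],"turn":[0,0,-0.216]}
    - {"translation":[-326,238,170],"turn":[0,0,-0.216]}

```text
clock: 7.45
position: [0.3475, 0.2115, 0.1278]
ee_rot: [2.452, -1.96, -0.004]
force: [-0.8, -0.5, -1.6]
width: 0.263
```

```bash
python3 - <<'E'
from h import *
np.set_printoptions(precision=4,suppress=True)
P=[.5511,.2548,.219]
g=T2(P,[(-50-10-140,0,0)])[0]; s=arm.observe();print(s["clock"],s["position"],s["force"],s["joints"])
print(tool_delta([g[0],g[1],.037],toolR(P[2])))
E
```

```text
7.45 [0.3475 0.2115 0.1278] [-0.8088 -0.4949 -1.6443] [-0.8345  0.2116  0.1847  2.2078 -0.0605  0.7294 -1.9569]
(array([ 2.0748, -8.4289, 90.7654]), array([0.0033, 0.0003, 0.0034]))
```

jog_arm:
  commands:
    - {"translation":[0,-2,20],"turn":[0,0,0]}
    - {"translation":[0,-5,50],"turn":[0,0,0]}
    - {"translation":[0,-5,75],"turn":[0,0,0]}
    - {"translation":[0,-5,87],"turn":[0,0,0]}
    - {"translation":[0,-5,91],"turn":[0,0,0]}
    - {"translation":[0,-5,92],"turn":[0,0,0]}
    - {"translation":[0,-5,92],"turn":[0,0,0]}
    - {"translation":[0,-5,92],"turn":[0,0,0]}

```text
clock: 8.12
position: [0.3577, 0.2098, 0.0386]
ee_rot: [-2.447, 1.968, -0.0]
force: [-0.9, 0.2, -1.0]
width: 0.261
```

```bash
python3 - <<'E'
from h import *
np.set_printoptions(precision=4,suppress=True)
P=[.5511,.2548,.219]
g=T2(P,[(-50-10-140,0,0)])[0]
print(tool_delta([g[0],g[1],.037],toolR(P[2])))
E
python3 snap.py w5; python3 -c "
import cv2
cv2.imwrite('pics/w5c.png',cv2.resize(cv2.imread('pics/w5.png')[:220,100:400],None,fx=2.3,fy=2.3,interpolation=2))"
```

```text
(array([-1.9522,  1.4729,  1.6388]), array([-0.0016,  0.0009, -0.003 ]))
8.1667 [0.35783299 0.20972134 0.0386938 ] [-2.44619527e+00  1.96802800e+00 -5.26119929e-04] [-0.48399817 -0.0760078  -1.26839731] [-0.77957538  0.39106413  0.15197728  2.27835272 -0.12630358  0.47747205
 -1.88171813]
```

View pics/w5c.png

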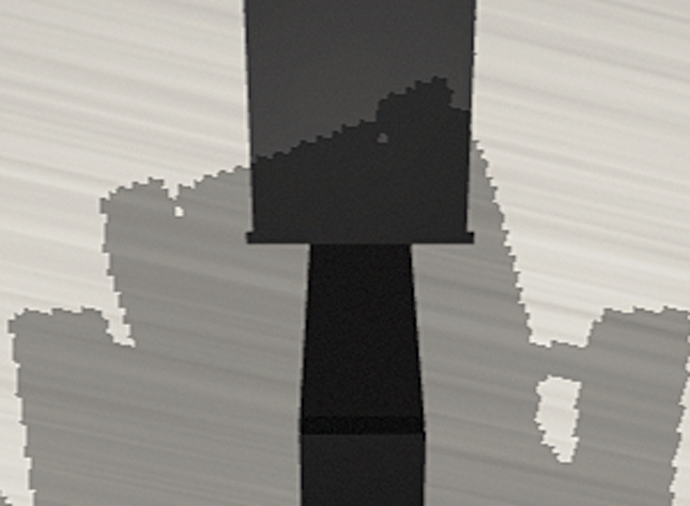

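jog_arm:
  commands:
    - {"translation":[-2,0,0.5],"turn":[-0.0016,0,-0.003]}
    - {"translation":[-2,0,1.2],"turn":[-0.0016,0,-0.003]}
    - {"translation":[-2,0,1.2],"turn":[-0.0016,0,-0.003]}
    - {"translation":[-2,0,1.2],"turn":[-0.0016,0,-0.003]}

```text
clock: 8.5
position: [0.3569, 0.2111, 0.0367]
ee_rot: [2.45, -1.965, -0.001]
force: [-0.0, -0.7, -1.6]
width: 0.258
```

```bash
python3 - <<'E'
from h import *
import pickle
np.set_printoptions(precision=4,suppress=True)
v=pickle.load(open("pics/w5.pkl","rb"))
pos=np.array([.35783,.20972,.03869]);Rt=R.from_rotvec([-2.4462,1.9680,-.0005]).as_matrix()
Rs=Rt@np.linalg.inv(np.array([[0,-1,0],[-1,0,0],[0,0,-1.]]))
for pit in (-.02,0,.02):
    Q=Rs@R.from_euler("y",pit).as_matrix()
    X=np.array([(74,28,14),(74,-28,14),(60,12,66),(60,-12,66)])/1e3-[0,0,.036]
    print(pit,proj(v,pos+X@Q.T).round(1).tolist())
print("seen",[(247/2.3+100,235/2.3),(474/2.3+100,235/2.3),(299/2.3+100,434/2.3),(426/2.3+100,434/2.3)])
s=arm.observe();print(s["position"],s["force"],tool_delta([.3559,.2114,.037],toolR(.219)))
E
```

```text
-0.02 [[206.8, 102.8], [307.0, 102.9], [227.5, 141.1], [286.0, 141.1]]
0 [[207.2, 103.6], [306.5, 103.6], [227.8, 139.3], [285.8, 139.3]]
0.02 [[207.7, 104.4], [306.1, 104.5], [228.0, 137.5], [285.6, 137.5]]
seen [(207.3913043478261, 102.17391304347827), (306.0869565217391, 102.17391304347827), (230.0, 188.69565217391306), (285.21739130434787, 188.69565217391306)]
[0.3569 0.2111 0.0367] [-0.0434 -0.651  -1.5943] (array([-0.5048,  0.9596, -0.2747]), array([ 0.0012,  0.0002, -0.0005]))
```

jog_arm:
  commands:
    - {"translation":[0,0,0.4],"turn":[0,0,0]}
    - {"translation":[0,-2,0.7],"turn":[0,0,0]}
    - {"translation":[0,-6,0.7],"turn":[0,0,0]}
    - {"translation":[0,-10,0.7],"turn":[0,0,0]}
    - {"translation":[0,-13,0.7],"turn":[0,0,0]}
    - {"translation":[0,-15,0.7],"turn":[0,0,0]}
    - {"translation":[0,-15,0.7],"turn":[0,0,0]}

```text
clock: 9.08
position: [0.3697, 0.2135, 0.0359]
ee_rot: [2.447, -1.963, -0.004]
force: [-8.2, -2.6, 13.9]
width: 0.255
```

```bash
cat > st.py <<'E'
from h import *
np.set_printoptions(precision=3,suppress=True)
F=[.656,.2851,.2192]
s=arm.observe(); Rt=R.from_rotvec(s["ee_rot"]).as_matrix()
Rs=Rt@np.linalg.inv(np.array([[0,-1,0],[-1,0,0],[0,0,-1.]])); tip=s["position"]+Rs@np.array([.140,0,-.036])
c,q=np.cos(F[2]),np.sin(F[2]); 
def inf(p): d=p[:2]-F[:2]; return np.array([d@[c,q],d@[-q,c]])*1e3
print("t",round(s["clock"],2),"TCP",s["position"],"tip in fence mm",inf(tip),"tip z",tip[2]*1e3,"yaw,pitch",R.from_matrix(Rs).as_euler("ZYX")[:2])
print("force fence-frame",s["force"][:2]@[c,q],s["force"][:2]@[-q,c],s["force"][2],"torque",s["ft_torque"])
E
python3 st.py
```

```text
t 9.08 TCP [0.37  0.214 0.036] tip in fence mm [-155.201   -7.711] tip z -0.8591934160813373 yaw,pitch [0.219 0.005]
force fence-frame -8.588034459207567 -0.7022277705244798 13.905133357874986 torque [-0.632  1.575 -0.026]
```

jog_arm:
  commands:
    - {"translation":[0,0,-0.9],"turn":[0,0,0]}
    - {"translation":[0,0,-0.9],"turn":[0,0,0]}
    - {"translation":[0,0,-0.9],"turn":[0,0,0]}

```text
clock: 9.33
position: [0.3718, 0.2144, 0.0367]
ee_rot: [2.45, -1.966, -0.001]
force: [0.6, -0.3, -1.2]
width: 0.261
```

```bash
python3 st.py
```

```text
t 9.33 TCP [0.372 0.214 0.037] tip in fence mm [-152.776   -7.342] tip z 0.5664341248938429 yaw,pitch [0.218 0.001]
force fence-frame 0.5002767845472534 -0.46816227258547555 -1.1910811679992555 torque [-0.026  0.123  0.031]
```

jog_arm:
  commands:
    - {"translation":[0,-2,0],"turn":[0,0,0]}
    - {"translation":[0,-5,0],"turn":[0,0,0]}
    - {"translation":[0,-8,0],"turn":[0,0,0]}
    - {"translation":[0,-12,0],"turn":[0,0,0]}
    - {"translation":[0,-16,0],"turn":[0,0,0]}
    - {"translation":[0,-20,0],"turn":[0,0,0]}
    - {"translation":[0,-25,0],"turn":[0,0,0]}
    - {"translation":[0,-30,0],"turn":[0,0,0]}
    - {"translation":[0,-35,0],"turn":[0,0,0]}
    - {"translation":[0,-40,0],"turn":[0,0,0]}
    - {"translation":[0,-45,0],"turn":[0,0,0]}
    - {"translation":[0,-48,0],"turn":[0,0,0]}

```text
clock: 10.33
position: [0.4193, 0.2249, 0.0366]
ee_rot: [2.45, -1.966, -0.001]
force: [-0.9, 0.9, -0.6]
width: 0.254
```

```bash
python3 st.py; python3 snap.py s1 scene; python3 snap.py d1 side; python3 -c "
import cv2,numpy as np
a=cv2.imread('pics/s1.png')[130:230,240:370];b=cv2.imread('pics/d1.png')[190:290,140:290]
cv2.imwrite('pics/sd1.png',np.hstack([cv2.resize(a,(390,300),interpolation=2),cv2.resize(b,(400,300),interpolation=2)]))"
```

```text
t 10.33 TCP [0.419 0.225 0.037] tip in fence mm [-104.215   -7.451] tip z 0.4893783794318596 yaw,pitch [0.218 0.001]
force fence-frame -0.6980180272134707 1.0760115899866889 -0.6403989087895566 torque [ 0.003  0.346 -0.003]
10.3833 [0.41969789 0.22498423 0.0366861 ] [ 2.44980609e+00 -1.96619334e+00 -6.56179716e-04] [-0.0192115   0.63960262 -1.6173841 ] [-0.71976179  0.46435143  0.15137904  2.13590443 -0.13010321  0.55015442
 -1.82573587]
10.4333 [0.4192648  0.22487644 0.03663927] [ 2.44966935e+00 -1.96610910e+00 -7.87913902e-04] [ 0.73773306  0.59877966 -1.38193844] [-0.72001561  0.46402287  0.15127803  2.13679001 -0.13007544  0.54976353
 -1.82605648]
```

View pics/sd1.png

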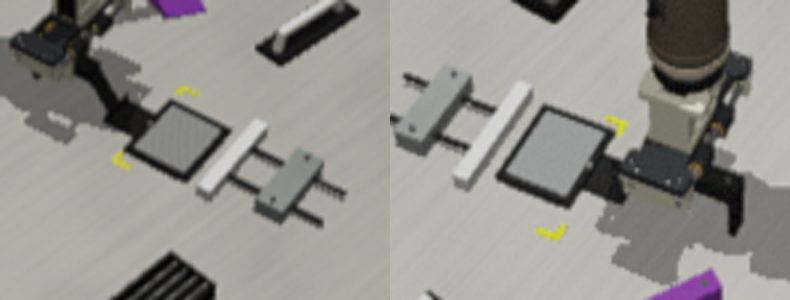

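The panel moved along on the blade tip without jamming and now sits about 18 mm short of the fence. A flat push would be stiff at the fence's end, so I'll back off 10 mm and pitch the tip down about 26°. The blade then acts as a ramp and the panel's edge clears the 4 mm step.

```bash
python3 - <<'E'
import numpy as np
for th in np.linspace(0,.46,9):
    x=-140*np.cos(th)+36*np.sin(th)+140; z=140*np.sin(th)+36*np.cos(th)-36
    print(round(th,4),"fwd",round(x,1),"up",round(z,1))
E
```

```text
0.0 fwd 0.0 up 0.0
0.0575 fwd 2.3 up 8.0
0.115 fwd 5.1 up 15.8
0.1725 fwd 8.3 up 23.5
0.23 fwd 11.9 up 31.0
0.2875 fwd 16.0 up 38.2
0.345 fwd 20.4 up 45.2
0.4025 fwd 25.3 up 52.0
0.46 fwd 30.5 up 58.4
```

jog_arm:
  commands:
    - {"translation":[0,5,-0.2],"turn":[0,0,0]}
    - {"translation":[0,10,-0.4],"turn":[0,0,0]}
    - {"translation":[0,10,-0.4],"turn":[0,0,0]}
    - {"translation":[0,7.7,-8.5],"turn":[-0.0575,0,0]}
    - {"translation":[0,4.9,-16.3],"turn":[-0.115,0,0]}
    - {"translation":[0,1.7,-24.0],"turn":[-0.1725,0,0]}
    - {"translation":[0,-1.9,-31.5],"turn":[-0.23,0,0]}
    - {"translation":[0,-6.0,-38.7],"turn":[-0.2875,0,0]}
    - {"translation":[0,-10.4,-45.7],"turn":[-0.345,0,0]}
    - {"translation":[0,-15.3,-52.5],"turn":[-0.4025,0,0]}
    - {"translation":[0,-20.5,-58.9],"turn":[-0.46,0,0]}
    - {"translation":[0,-20.5,-58.9],"turn":[-0.46,0,0]}

```text
clock: 11.43
position: [0.4403, 0.2293, 0.0952]
ee_rot: [2.146, -1.723, -0.406]
force: [0.0, 0.7, -2.2]
width: 0.259
```

jog_arm:
  commands:
    - {"translation":[0,0,0],"turn":[0,0,0]}
    - {"translation":[0,0,0],"turn":[0,0,0]}

```text
clock: 11.6
position: [0.4378, 0.229, 0.0951]
ee_rot: [2.148, -1.723, -0.404]
force: [-0.1, 0.1, -1.8]
width: 0.256
```

```bash
python3 st.py
```

```text
t 11.6 TCP [0.438 0.229 0.095] tip in fence mm [-115.849   -7.338] tip z 0.5543961980913892 yaw,pitch [0.219 0.461]
force fence-frame -0.05035638242094791 0.093984400194935 -1.7905655903843654 torque [ 0.144 -0.508  0.032]
```

jog_arm:
  commands:
    - {"translation":[0,-2.2,-1.1],"turn":[0,0,0]}
    - {"translation":[0,-4.5,-2.2],"turn":[0,0,0]}
    - {"translation":[0,-6.7,-3.3],"turn":[0,0,0]}
    - {"translation":[0,-9.0,-4.4],"turn":[0,0,0]}
    - {"translation":[0,-11.2,-5.6],"turn":[0,0,0]}
    - {"translation":[0,-13.4,-6.7],"turn":[0,0,0]}
    - {"translation":[0,-15.7,-7.8],"turn":[0,0,0]}
    - {"translation":[0,-17.9,-8.9],"turn":[0,0,0]}
    - {"translation":[0,-20.2,-10.0],"turn":[0,0,0]}
    - {"translation":[0,-22.4,-11.1],"turn":[0,0,0]}
    - {"translation":[0,-24.6,-12.2],"turn":[0,0,0]}
    - {"translation":[0,-26.9,-13.3],"turn":[0,0,0]}

```text
clock: 12.6
position: [0.468, 0.2357, 0.0954]
ee_rot: [2.147, -1.723, -0.405]
force: [-0.8, 0.3, -2.0]
width: 0.257
```

```bash
python3 st.py; python3 snap.py s2 scene; python3 snap.py d2 side; cat > fe.py <<'E'
# fence front offset along its x (mm) and panel centroid from a side+scene picture by color
import sys
from h import *
F=[.656,.2851,.2192]; np.set_printoptions(precision=1,suppress=True)
def pts(c,n,lo):
    k=cam(c); im=cv2.imread(f"pics/{n}.png"); g=im.min(2)
    # sample brightness along fence x on top plane z=20, at several y
    u=np.arange(-30,110,0.5); out=[]
    for y in range(-60,61,10):
        q=proj(k,T2(F,np.c_[u,np.full_like(u,y),np.full_like(u,20)])).astype(np.float32)
        out.append(cv2.remap(g,q[:,:1],q[:,1:],cv2.INTER_LINEAR).ravel())
    m=np.median(out,0); i=m>lo; 
    return u[i].min() if i.any() else None,u[i].max() if i.any() else None,m[::6].astype(int)
for a in sys.argv[1:]:
    print(a,*pts({"s":"scene","d":"side"}[a[0]],a,200))
E
python3 fe.py s1 d1 s2 d2
```

```text
t 12.6 TCP [0.468 0.236 0.095] tip in fence mm [-84.935  -7.419] tip z 0.8180867723884822 yaw,pitch [0.219 0.462]
force fence-frame -0.7674444395215441 0.4330657824867898 -1.9844694268129182 torque [ 0.108 -0.275  0.046]
12.65 [0.46850681 0.23575046 0.09536453] [ 2.14773846 -1.72341139 -0.40438572] [-0.81600465 -0.14928016 -3.59039896] [-0.57172562  0.69297675  0.13855078  1.58557377 -0.19400543  1.3269362
 -1.70606223]
12.7 [0.46833184 0.23574346 0.09535934] [ 2.14783235 -1.7234704  -0.40435037] [ 0.72915446 -0.62240971 -2.3686709 ] [-0.5718093   0.69268447  0.13847639  1.58613454 -0.19402049  1.32654366
 -1.70612722]
s1 5.0 16.5 [134 123  91  53  31  41  81 130 160 166 177 194 204 206 206 206 192 154
 106  89 110 135 157 157 157 157 157 158 157 157 157 158 159 158 152 142
 135 136 137 137 133 133 133 134 136 136 136]
d1 1.5 16.5 [ 72 131 171 176 175 162 129 105 109 144 189 208 210 209 208 206 195 179
 172 171 171 172 171 172 173 172 172 172 171 164 135  89  71  68  72  96
 131 151 155 155 154 152 152 151 154 153 155]
s2 None None [134 134 134 134 134 134 134 134 134 134 135 133 111  74  69 105 129 136
 134 134 131 119  96  88  91  97  98  98  99  99  98  99  99 100 109 126
 137 138 138 138 135 134 136 136 137 138 137]
d2 None None [152 152 153 153 152 153 153 150 121  70  38  47  78 101 125 146 153 152
 151 150 145 132 121 118 118 117 117 119 131 146 130  91  72  68  73  95
 131 153 157 157 156 154 154 153 154 155 155]
```

```bash
cat > crop.py <<'E'
import cv2,numpy as np,sys
i=sys.argv[1]
a=cv2.imread(f'pics/s{i}.png')[140:230,260:370];b=cv2.imread(f'pics/d{i}.png')[190:280,130:240]
cv2.imwrite(f'pics/sd{i}.png',np.hstack([cv2.resize(x,(400,327),interpolation=2) for x in(a,b)]))
E
python3 crop.py 2
```

```text
(no output)
```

View pics/sd2.png

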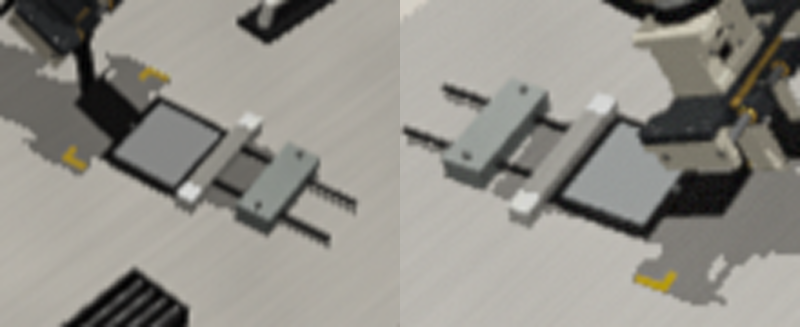

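```bash
sed -i 's/range(-60,61,10)/(-73,-70,-67,67,70,73)/; s/np.median(out,0)/np.array(out)/; s/    i=m>lo; *//; s/m=np.array(out); i=m>lo;/m=np.array(out)/' fe.py; sed -i '/return/d' fe.py; sed -i 's/^for a in sys/    return [ (float(u[r>lo].min()),float(u[r>lo].max())) if (r>lo).any() else None for r in m]\nfor a in sys/' fe.py; python3 fe.py s1 d1 s2 d2
```

```text
s1 None (6.0, 16.0) (5.5, 18.5) (6.0, 14.0) None None
d1 None (11.5, 14.5) (2.5, 16.5) (2.5, 15.5) (1.5, 16.0) (2.0, 15.5)
s2 None (19.5, 30.0) (18.0, 30.5) (18.0, 29.5) None None
d2 None (19.0, 27.0) (16.5, 31.0) (15.5, 29.0) (15.5, 28.5) (16.0, 28.5)
```

jog_arm:
  commands:
    - {"translation":[0,-2.2,-1.1],"turn":[0,0,0]}
    - {"translation":[0,-4.5,-2.2],"turn":[0,0,0]}
    - {"translation":[0,-6.7,-3.3],"turn":[0,0,0]}
    - {"translation":[0,-9.0,-4.4],"turn":[0,0,0]}
    - {"translation":[0,-11.2,-5.6],"turn":[0,0,0]}
    - {"translation":[0,-13.4,-6.7],"turn":[0,0,0]}
    - {"translation":[0,-15.7,-7.8],"turn":[0,0,0]}
    - {"translation":[0,-17.9,-8.9],"turn":[0,0,0]}
    - {"translation":[0,-17.9,-8.9],"turn":[0,0,0]}
    - {"translation":[0,-17.9,-8.9],"turn":[0,0,0]}

```text
clock: 13.53
position: [0.4876, 0.2401, 0.0954]
ee_rot: [2.148, -1.723, -0.405]
force: [-0.8, 0.6, -1.6]
width: 0.255
```

```bash
python3 st.py; python3 snap.py s3 scene; python3 snap.py d3 side;python3 fe.py s3 d3
```

```text
t 13.53 TCP [0.488 0.24  0.095] tip in fence mm [-64.816  -7.415] tip z 0.8237377367702331 yaw,pitch [0.218 0.461]
force fence-frame -0.6076088735370103 0.7755844736306966 -1.5588331897263275 torque [ 0.073 -0.553 -0.012]
13.5833 [0.48753104 0.24004418 0.09539457] [ 2.14778673 -1.72339915 -0.40447052] [-1.28924282 -0.30523197 -2.00679341] [-0.56409549  0.71989253  0.14198476  1.52987051 -0.19389065  1.35654187
 -1.70229473]
13.6333 [0.48746162 0.24001403 0.0954194 ] [ 2.14779024 -1.7232661  -0.40450171] [ 0.43248068 -0.37602875 -1.98369428] [-0.56412841  0.71981182  0.14199735  1.53000471 -0.19386839  1.35657102
 -1.70223657]
s3 None (30.5, 42.5) (30.5, 42.0) (29.0, 41.0) (31.0, 36.0) None
d3 None (30.5, 39.0) (26.0, 41.5) (26.0, 39.5) (26.0, 38.5) (27.0, 39.5)
```

jog_arm:
  commands:
    - {"translation":[0,-2.2,-1.1],"turn":[0,0,0]}
    - {"translation":[0,-4.5,-2.2],"turn":[0,0,0]}
    - {"translation":[0,-6.7,-3.3],"turn":[0,0,0]}
    - {"translation":[0,-9.0,-4.4],"turn":[0,0,0]}
    - {"translation":[0,-11.2,-5.6],"turn":[0,0,0]}
    - {"translation":[0,-13.4,-6.7],"turn":[0,0,0]}
    - {"translation":[0,-13.4,-6.7],"turn":[0,0,0]}
    - {"translation":[0,-13.4,-6.7],"turn":[0,0,0]}

```text
clock: 14.3
position: [0.5023, 0.2434, 0.0954]
ee_rot: [2.148, -1.723, -0.404]
force: [0.4, 0.7, -1.8]
width: 0.257
```

```bash
python3 st.py; python3 snap.py s4 scene; python3 snap.py d4 side;python3 fe.py s4 d4
```

```text
t 14.3 TCP [0.502 0.243 0.095] tip in fence mm [-49.769  -7.389] tip z 0.881465098961462 yaw,pitch [0.219 0.461]
force fence-frame 0.5721971512803743 0.5561259969242304 -1.8076238849868822 torque [ 0.23  -0.553  0.026]
14.35 [0.50218424 0.24327869 0.0954227 ] [ 2.14779707 -1.7233783  -0.40445668] [ 0.79507974  0.44470581 -1.56834897] [-0.55827329  0.7410748   0.14467988  1.48585095 -0.19403409  1.37998349
 -1.69963046]
14.4 [0.50210537 0.24324535 0.09546689] [ 2.14777802 -1.7233145  -0.40447073] [ 0.20798744  0.16727572 -1.92449126] [-0.55829339  0.74093747  0.14467036  1.48603139 -0.19400225  1.37999025
 -1.6996285 ]
s4 None (30.5, 42.5) (30.5, 42.0) (29.0, 41.0) (31.0, 36.0) None
d4 None (28.0, 39.5) (26.0, 41.5) (26.0, 39.5) (26.0, 39.0) (26.5, 39.5)
```

jog_arm:
  commands:
    - {"translation":[0,-2.2,-1.1],"turn":[0,0,0]}
    - {"translation":[0,-4.5,-2.2],"turn":[0,0,0]}
    - {"translation":[0,-6.7,-3.3],"turn":[0,0,0]}
    - {"translation":[0,-9.0,-4.4],"turn":[0,0,0]}
    - {"translation":[0,-11.2,-5.6],"turn":[0,0,0]}
    - {"translation":[0,-13.4,-6.7],"turn":[0,0,0]}
    - {"translation":[0,-15.7,-7.8],"turn":[0,0,0]}
    - {"translation":[0,-17.9,-8.9],"turn":[0,0,0]}
    - {"translation":[0,-20.2,-10.0],"turn":[0,0,0]}
    - {"translation":[0,-23.3,-11.6],"turn":[0,0,0]}
    - {"translation":[0,-23.3,-11.6],"turn":[0,0,0]}

```text
clock: 15.32
position: [0.5281, 0.2489, 0.0954]
ee_rot: [2.148, -1.723, -0.404]
force: [-0.7, 0.4, -1.7]
width: 0.256
```

```bash
python3 st.py; python3 snap.py s5 scene; python3 snap.py d5 side;python3 fe.py s5 d5; python3 crop.py 5
```

```text
t 15.32 TCP [0.528 0.249 0.095] tip in fence mm [-23.372  -7.572] tip z 0.8644352375299647 yaw,pitch [0.218 0.461]
force fence-frame -0.5878952493715724 0.559409939153996 -1.6947671716053752 torque [ 0.202 -0.5   -0.   ]
15.3667 [0.52785765 0.24895621 0.09537464] [ 2.14790119 -1.72348297 -0.40429044] [-0.07004816 -0.52401372 -3.27705773] [-0.54808328  0.77933964  0.14919642  1.406115   -0.1947991   1.42220929
 -1.69574148]
15.4167 [0.52771866 0.24893211 0.09536927] [ 2.14784931 -1.72347963 -0.40426887] [-0.82616841  1.00326777 -2.54502744] [-0.54817401  0.77916026  0.14920306  1.40652326 -0.19479486  1.42201165
 -1.69579388]
s5 None (30.5, 42.5) (30.5, 42.0) (29.0, 41.0) (31.0, 36.0) None
d5 None None None (26.0, 40.0) (26.0, 40.0) (26.5, 40.0)
```

View pics/sd5.png

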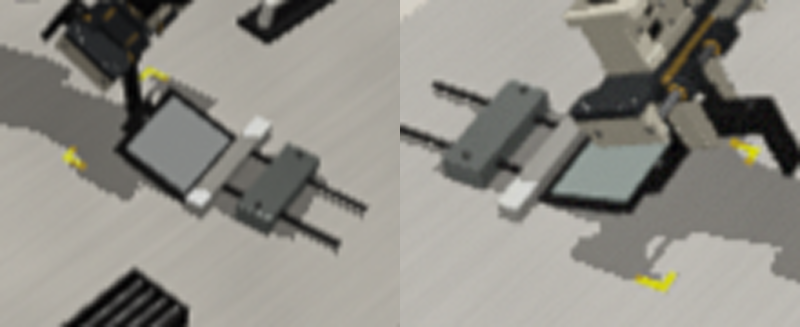

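The panel rides tilted on the blade with its front edge against the fence. The fence has not moved over the last 41 mm of travel, so it is at its end, about 25 mm in. Next I flatten the blade about its tip.

```bash
python3 - <<'E'
import numpy as np
t0=.461
f=lambda th:np.array([-140*np.cos(th)+36*np.sin(th),140*np.sin(th)+36*np.cos(th)])
for th in np.linspace(t0,0.0,10)[1:]:
    dx,dz=f(th)-f(t0)
    # x_h=cos xs+sin zs ; z_w=-sin xs+cos zs ; tool y=-xs z=-zs
    a=dx*np.cos(t0)-dz*np.sin(t0); b=dx*np.sin(t0)+dz*np.cos(t0)
    print(round(t0-th,3),"y",round(-a,1),"z",round(-b,1))
E
```

```text
0.051 y 1.7 z 7.2
0.102 y 2.9 z 14.5
0.154 y 3.9 z 21.9
0.205 y 4.4 z 29.2
0.256 y 4.6 z 36.6
0.307 y 4.3 z 44.0
0.359 y 3.7 z 51.4
0.41 y 2.8 z 58.8
0.461 y 1.4 z 66.0
```

jog_arm:
  commands:
    - {"translation":[0,1.7,7.2],"turn":[0.051,0,0]}
    - {"translation":[0,2.9,14.5],"turn":[0.102,0,0]}
    - {"translation":[0,3.9,21.9],"turn":[0.154,0,0]}
    - {"translation":[0,4.4,29.2],"turn":[0.205,0,0]}
    - {"translation":[0,4.6,36.6],"turn":[0.256,0,0]}
    - {"translation":[0,4.3,44.0],"turn":[0.307,0,0]}
    - {"translation":[0,3.7,51.2],"turn":[0.359,0,0]}
    - {"translation":[0,2.8,58.5],"turn":[0.41,0,0]}
    - {"translation":[0,1.4,65.7],"turn":[0.461,0,0]}
    - {"translation":[0,1.4,65.7],"turn":[0.461,0,0]}
    - {"translation":[0,1.4,65.7],"turn":[0.461,0,0]}

```text
clock: 16.33
position: [0.4966, 0.2422, 0.0375]
ee_rot: [2.449, -1.964, -0.003]
force: [0.9, -0.3, -2.6]
width: 0.254
```

```bash
python3 st.py
```

```text
t 16.33 TCP [0.497 0.242 0.038] tip in fence mm [-25.02   -7.236] tip z 1.1201594654036973 yaw,pitch [0.219 0.003]
force fence-frame 0.8408554995708928 -0.4444656289651065 -2.585615103313927 torque [ 0.036  0.275 -0.008]
```

jog_arm:
  commands:
    - {"translation":[0,-1.5,0],"turn":[0,0,0]}
    - {"translation":[0,-3,0],"turn":[0,0,0]}
    - {"translation":[0,-5,0],"turn":[0,0,0]}
    - {"translation":[0,-7,0],"turn":[0,0,0]}
    - {"translation":[0,-9,0],"turn":[0,0,0]}
    - {"translation":[0,-9,0],"turn":[0,0,0]}
    - {"translation":[0,-9,0],"turn":[0,0,0]}

```text
clock: 16.92
position: [0.5067, 0.2442, 0.0373]
ee_rot: [2.45, -1.966, -0.0]
force: [-0.0, -0.6, -2.0]
width: 0.258
```

```bash
python3 st.py; python3 snap.py w6; python3 - <<'E'
import sys; sys.path.insert(0,'.')
from h import *
# column profile through blade centre-side: gap between turned-up edge and panel rear edge in wrist picture
im=cv2.imread("pics/w6.png").min(2)
for c in (215,235,280,300): print(c,im[60:125:1,c].tolist())
E
```

```text
t 16.92 TCP [0.507 0.244 0.037] tip in fence mm [-14.574  -7.552] tip z 1.223679572848274 yaw,pitch [0.218 0.   ]
force fence-frame -0.1416822327081907 -0.5514779024349571 -1.9552528662814748 torque [-0.023  0.305  0.015]
16.9667 [0.50658982 0.24421436 0.03725855] [ 2.45003661e+00 -1.96602685e+00 -3.07991447e-04] [-0.03920643 -0.04366635 -3.04597293] [-0.66025927  0.56308348  0.16224986  1.9274218  -0.14085252  0.66217705
 -1.76379   ]
215 [173, 186, 184, 174, 173, 188, 185, 170, 172, 174, 172, 174, 173, 175, 180, 184, 59, 27, 37, 40, 42, 43, 41, 40, 40, 36, 44, 39, 40, 39, 42, 41, 39, 38, 40, 32, 42, 38, 40, 42, 38, 36, 40, 41, 39, 36, 92, 143, 135, 135, 140, 137, 137, 137, 137, 139, 138, 135, 139, 137, 138, 137, 139, 136, 137]
235 [179, 178, 179, 175, 175, 175, 172, 173, 173, 173, 175, 174, 174, 176, 177, 184, 58, 31, 37, 39, 41, 41, 41, 41, 39, 41, 41, 37, 40, 43, 39, 43, 38, 40, 39, 32, 40, 39, 38, 42, 41, 39, 39, 38, 37, 38, 44, 27, 26, 24, 23, 2, 6, 9, 5, 9, 8, 6, 9, 9, 9, 12, 16, 17, 16]
280 [172, 174, 173, 174, 174, 173, 174, 171, 176, 174, 174, 172, 174, 171, 176, 184, 59, 31, 39, 76, 73, 73, 74, 36, 37, 37, 40, 77, 73, 73, 58, 36, 41, 42, 40, 29, 40, 41, 39, 36, 40, 39, 39, 38, 36, 36, 72, 156, 148, 145, 148, 146, 145, 129, 131, 130, 120, 118, 124, 125, 118, 119, 112, 114, 119]
300 [173, 172, 174, 174, 171, 174, 173, 174, 172, 174, 173, 174, 174, 175, 178, 184, 58, 30, 35, 39, 36, 39, 37, 40, 37, 38, 35, 37, 41, 36, 38, 37, 37, 37, 28, 38, 36, 38, 40, 34, 37, 39, 39, 36, 34, 32, 69, 149, 140, 138, 136, 138, 139, 137, 137, 140, 137, 135, 134, 134, 133, 132, 136, 138, 138]
```

```bash
python3 - <<'E'
from h import *
import pickle
v=pickle.load(open("pics/w6.pkl","rb"));pos=np.array([.50659,.24421,.03726]);Rt=R.from_rotvec([2.45004,-1.96603,-.0003]).as_matrix()
Rs=Rt@np.linalg.inv(np.array([[0,-1,0],[-1,0,0],[0,0,-1.]]))
def row(x,z,y=0): return proj(v,pos+Rs@(np.array([x,y,z])/1e3-[0,0,.036]))[0,1]
print("turned-up top rear/front",row(74,14),row(77,14))
for gap in (0,1,2,3,4,5,6,8): print(gap,"panel rear top",round(row(77+gap,11),1),"panel top front", round(row(177+gap,11),1))
E
```

```text
turned-up top rear/front 104.09991760660142 98.55329228891686
0 panel rear top 98.6 panel top front -118.2
1 panel rear top 96.8 panel top front -120.8
2 panel rear top 95.0 panel top front -123.4
3 panel rear top 93.1 panel top front -126.0
4 panel rear top 91.3 panel top front -128.6
5 panel rear top 89.4 panel top front -131.2
6 panel rear top 87.6 panel top front -133.8
8 panel rear top 83.8 panel top front -139.1
```

jog_arm:
  commands:
    - {"translation":[0,-0.5,0],"turn":[0,0,0]}
    - {"translation":[0,-1,0],"turn":[0,0,0]}
    - {"translation":[0,-1.5,0],"turn":[0,0,0]}
    - {"translation":[0,-1.5,0],"turn":[0,0,0]}

```text
clock: 17.3
position: [0.5078, 0.2445, 0.0373]
ee_rot: [2.45, -1.966, -0.001]
force: [-0.1, -0.4, -3.1]
width: 0.256
```

```bash
cat > gap.py <<'E'
from h import *
im=arm.get_image("wrist").min(2).astype(int)
for c in (222,235,290,296): print(c,im[88:110,c].tolist())
E
python3 st.py; python3 gap.py
```

```text
t 17.3 TCP [0.508 0.245 0.037] tip in fence mm [-13.549  -7.46 ] tip z 1.1787546642877746 yaw,pitch [0.219 0.001]
force fence-frame -0.19954453286427812 -0.37557960130404083 -3.1112199864266836 torque [0.061 0.401 0.003]
222 [40, 43, 41, 38, 38, 41, 38, 38, 38, 39, 39, 42, 39, 39, 38, 35, 36, 37, 94, 146, 139, 134]
235 [41, 42, 37, 39, 38, 42, 37, 30, 39, 37, 37, 36, 40, 39, 38, 38, 40, 36, 43, 26, 28, 25]
290 [41, 37, 34, 38, 36, 40, 39, 28, 40, 39, 38, 37, 38, 36, 36, 39, 35, 31, 67, 150, 140, 137]
296 [37, 38, 37, 34, 38, 39, 37, 28, 36, 39, 34, 38, 38, 35, 38, 37, 38, 32, 67, 150, 141, 138]
```

```bash
python3 - <<'E'
from h import *
im=arm.get_image("wrist").min(2).astype(int); cv2.imwrite("pics/w7.png",im)
for c in (235,296): print(c,im[64:96,c].tolist())
E
python3 snap.py s6 scene; python3 snap.py d6 side; python3 fe.py s6 d6
```

```text
235 [175, 175, 176, 173, 175, 173, 175, 173, 174, 173, 174, 178, 187, 57, 29, 37, 38, 37, 41, 40, 38, 40, 40, 39, 39, 40, 40, 39, 38, 38, 38, 33]
296 [174, 173, 174, 174, 173, 174, 173, 173, 174, 175, 175, 177, 184, 56, 28, 37, 41, 36, 39, 43, 37, 40, 33, 35, 38, 39, 36, 38, 39, 38, 39, 27]
17.45 [0.50773642 0.24451562 0.03724292] [ 2.44997812e+00 -1.96573711e+00 -5.77831496e-04] [-0.42822271 -0.65075868 -2.87633666] [-0.6594712   0.56461082  0.16224247  1.92425188 -0.14096253  0.66411514
 -1.76307468]
17.5 [0.50773756 0.24453847 0.03725256] [ 2.45003932e+00 -1.96572493e+00 -5.84703563e-04] [-0.5473053  -0.22810906 -2.44245915] [-0.65946937  0.56459231  0.16220834  1.92424831 -0.14096234  0.66409864
 -1.7630717 ]
s6 None (30.5, 42.0) (30.5, 41.5) (29.0, 40.5) (31.0, 35.5) None
d6 None (30.5, 38.0) (26.0, 41.5) (26.5, 40.0) (26.0, 40.0) (27.0, 40.0)[ WARN:0@0.696] global loadsave.cpp:1063 imwrite_ Unsupported depth image for selected encoder is fallbacked to CV_8U.
```

jog_arm:
  commands:
    - {"translation":[0,-0.5,0],"turn":[0,0,0]}
    - {"translation":[0,-1,0],"turn":[0,0,0]}
    - {"translation":[0,-1,0],"turn":[0,0,0]}
    - {"translation":[0,-1,0],"turn":[0,0,0]}

```text
clock: 17.83
position: [0.5088, 0.2447, 0.0373]
ee_rot: [2.45, -1.966, -0.0]
force: [-0.0, -0.1, -2.6]
width: 0.256
```

```bash
cat > gap.py <<'E'
from h import *
im=arm.get_image("wrist").min(2).astype(int)
for c in (235,296):
    p=im[60:112,c]; print(c,"bezel row",round(60+np.interp(-115,-p[10:22],np.arange(10,22)),2),p[28:50].tolist())
E
python3 st.py; python3 gap.py
```

```text
t 17.83 TCP [0.509 0.245 0.037] tip in fence mm [-12.436  -7.488] tip z 1.2095936185817155 yaw,pitch [0.218 0.   ]
force fence-frame -0.07342336529692156 -0.10074452039394426 -2.5603314760584217 torque [-0.042  0.355  0.05 ]
235 bezel row 78.55 [41, 39, 38, 43, 40, 41, 37, 41, 40, 40, 39, 41, 41, 37, 37, 39, 39, 40, 44, 30, 24, 26]
296 bezel row 78.54 [36, 40, 38, 36, 36, 38, 39, 36, 37, 31, 39, 40, 36, 40, 36, 38, 35, 32, 69, 150, 138, 137]
```

jog_arm:
  commands:
    - {"translation":[0,-0.5,0],"turn":[0,0,0]}
    - {"translation":[0,-1,0],"turn":[0,0,0]}
    - {"translation":[0,-1.3,0],"turn":[0,0,0]}
    - {"translation":[0,-1.3,0],"turn":[0,0,0]}

```text
clock: 18.22
position: [0.5101, 0.245, 0.0372]
ee_rot: [2.45, -1.966, -0.0]
force: [-0.5, -0.9, -3.6]
width: 0.259
```

```bash
python3 st.py; python3 gap.py
```

```text
t 18.22 TCP [0.51  0.245 0.037] tip in fence mm [-11.123  -7.484] tip z 1.1698047118272048 yaw,pitch [0.218 0.001]
force fence-frame -0.6617305067149063 -0.7668792596270215 -3.630309698823866 torque [-0.006  0.366  0.003]
235 bezel row 81.0 [40, 37, 41, 37, 39, 39, 40, 39, 37, 40, 38, 38, 29, 39, 34, 40, 35, 39, 42, 25, 25, 27]
296 bezel row 81.0 [40, 36, 37, 37, 39, 38, 37, 38, 37, 35, 37, 37, 39, 37, 33, 37, 34, 33, 68, 147, 138, 136]
```

jog_arm:
  commands:
    - {"translation":[0,-0.4,0],"turn":[0,0,0]}
    - {"translation":[0,-0.8,0],"turn":[0,0,0]}
    - {"translation":[0,-0.8,0],"turn":[0,0,0]}
    - {"translation":[0,-0.8,0],"turn":[0,0,0]}

```text
clock: 18.6
position: [0.5105, 0.2451, 0.0372]
ee_rot: [2.45, -1.965, -0.001]
force: [-1.0, -0.5, -1.8]
width: 0.256
```

```bash
python3 st.py; python3 gap.py
```

```text
t 18.6 TCP [0.511 0.245 0.037] tip in fence mm [-10.716  -7.493] tip z 1.0014685196867226 yaw,pitch [0.219 0.001]
force fence-frame -1.1175065592407234 -0.2155545993087711 -1.763056119446289 torque [-0.151  0.657  0.037]
235 bezel row 81.0 [38, 39, 41, 38, 39, 37, 37, 41, 38, 39, 40, 39, 38, 43, 38, 37, 37, 34, 22, 26, 30, 27]
296 bezel row 81.0 [40, 37, 42, 37, 35, 40, 37, 38, 34, 40, 39, 38, 39, 39, 36, 34, 33, 36, 93, 145, 136, 134]
```

jog_arm:
  commands:
    - {"translation":[0,-0.4,0],"turn":[0,0,0]}
    - {"translation":[0,-0.4,0],"turn":[0,0,0]}
    - {"translation":[0,-0.4,0],"turn":[0,0,0]}

```text
clock: 18.9
position: [0.5107, 0.2451, 0.0371]
ee_rot: [2.45, -1.965, -0.001]
force: [-3.0, -0.8, -2.2]
width: 0.256
```

```bash
python3 st.py; python3 gap.py; python3 snap.py s7 scene; python3 snap.py d7 side; python3 fe.py s7 d7
```

```text
t 18.9 TCP [0.511 0.245 0.037] tip in fence mm [-10.59   -7.482] tip z 0.8746477812351799 yaw,pitch [0.219 0.002]
force fence-frame -3.1147782414792164 -0.1440821670429017 -2.2016441895364705 torque [-0.249  1.086  0.078]
235 bezel row 81.0 [38, 38, 37, 37, 39, 38, 39, 40, 38, 40, 41, 39, 36, 40, 42, 38, 38, 35, 30, 32, 25, 24]
296 bezel row 81.0 [39, 39, 35, 38, 39, 39, 36, 37, 36, 38, 37, 39, 34, 37, 38, 36, 31, 31, 68, 146, 138, 132]
19.0 [0.51072418 0.24513084 0.03710604] [ 2.44948863e+00 -1.96509655e+00 -1.22081901e-03] [-3.59880351 -0.68882467 -1.876812  ] [-0.65729036  0.5687288   0.16229755  1.91607612 -0.14117824  0.66910887
 -1.76126409]
19.05 [0.51071102 0.24511451 0.03710264] [ 2.44949706e+00 -1.96506278e+00 -1.22477262e-03] [-4.99107893 -0.97140305 -2.88423516] [-0.65726287  0.56871648  0.16227245  1.91611099 -0.14115104  0.66909702
 -1.76125594]
s7 None (30.5, 42.0) (30.5, 41.5) (29.0, 40.5) (31.5, 35.5) None
d7 None (31.5, 38.5) (26.0, 41.0) (26.5, 40.5) (26.0, 40.5) (27.0, 40.0)
```

Contact is firm: 3–5 N with no further motion of the fence or panel. I'll ease off, lift with the tip slightly up, and carry the panel away slowly.

jog_arm:
  commands:
    - {"translation":[0,0.6,0],"turn":[0,0,0]}
    - {"translation":[0,0.9,-0.5],"turn":[0,0,0]}
    - {"translation":[0,1.2,-2],"turn":[0.01,0,0]}
    - {"translation":[0,2,-5],"turn":[0.02,0,0]}
    - {"translation":[0,3,-9],"turn":[0.03,0,0]}
    - {"translation":[0,5,-14],"turn":[0.04,0,0]}
    - {"translation":[0,8,-20],"turn":[0.05,0,0]}
    - {"translation":[0,12,-27],"turn":[0.06,0,0]}
    - {"translation":[0,16,-34],"turn":[0.06,0,0]}
    - {"translation":[0,19,-39],"turn":[0.06,0,0]}
    - {"translation":[0,20,-42],"turn":[0.06,0,0]}
    - {"translation":[0,20,-43],"turn":[0.06,0,0]}

```text
clock: 20.05
position: [0.4918, 0.2412, 0.0811]
ee_rot: [-2.413, 1.936, -0.058]
force: [0.3, 0.3, -2.5]
width: 0.257
```

```bash
python3 st.py; python3 gap.py; python3 - <<'E'
from h import *
np.set_printoptions(precision=3,suppress=True)
S=[.632,-.2691,.0844]
# target: panel centre (spatula x=127) at stand centre, above 
g=T2(S,[(-127,0,0)])[0]; print(g); s=arm.observe(); pos=np.array([g[0],g[1],.15]); 
print("turn then",tool_delta(pos,toolR(S[2],-.06)), "delta world",pos-s["position"])
E
```

```text
t 20.05 TCP [0.492 0.241 0.081] tip in fence mm [-27.928  -7.19 ] tip z 53.65987707546094 yaw,pitch [ 0.219 -0.06 ]
force fence-frame 0.35308699190749726 0.1843348425489824 -2.467849253342813 torque [-0.074  0.417 -0.035]
235 bezel row 81.0 [67, 67, 68, 66, 68, 68, 66, 68, 67, 69, 68, 66, 67, 68, 66, 66, 68, 69, 57, 30, 30, 23]
296 bezel row 81.0 [32, 35, 31, 37, 32, 34, 34, 36, 36, 32, 32, 33, 35, 35, 31, 31, 33, 28, 62, 143, 129, 128]
[ 0.505 -0.28   0.   ]
turn then (array([511.491,  95.501, -75.152]), array([-0.   ,  0.008,  0.134])) delta world [ 0.013 -0.521  0.069]
```

```bash
python3 - <<'E'
from h import *
np.set_printoptions(precision=3,suppress=True)
im=arm.get_image("wrist").min(2).astype(int); cv2.imwrite("pics/w8.png",im.astype(np.uint8)); v=cam("wrist"); s=arm.observe()
Rt=R.from_rotvec(s["ee_rot"]).as_matrix();Rs=Rt@np.linalg.inv(np.array([[0,-1,0],[-1,0,0],[0,0,-1.]]))
def px(x,y,z): return proj(v,s["position"]+Rs@(np.array([x,y,z])/1e3-[0,0,.036]))[0]
for y in (58,-58): print("pred edge",y,px(77,y,11),px(100,y,11))
for y in (28,-28): print("blade",px(74,y,14))
for r in (60,70,85,92,104): 
    d=np.where(im[r,60:460]<90)[0]+60; print(r,d.min(),d.max(), im[r,140:172].tolist() if r==85 else "")
print(im[104,190:225].tolist(),im[104,290:325].tolist())
# trajectory
S=[.632,-.2691,.0844]; g=T2(S,[(-127,0,0)])[0]; p0=s["position"]; p1=np.array([g[0],g[1],.15])
N=36;T=np.arange(N+1)/N; m=10*T**3-15*T**4+6*T**5
P=[p0+(p1-p0)*a for a in m]; Y=[.219+(S[2]-.219)*a for a in m]
for c in range(3):
    R0=toolR(Y[12*c],-.06); print([ (np.round(R0.T@(P[i]-P[12*c])*1e3,1).tolist(), np.round(R.from_matrix(R0.T@toolR(Y[i],-.06)).as_rotvec(),3).tolist()) for i in range(12*c+1,12*c+13)])
E
```

```text
pred edge 58 [155.242  98.22 ] [151.435  54.587]
pred edge -58 [358.402  98.3  ] [362.234  54.654]
blade [207.179 103.722]
blade [306.422 103.762]
60 155 363 
70 156 362 
85 157 360 [197, 196, 197, 198, 199, 200, 199, 202, 201, 200, 200, 202, 198, 198, 201, 206, 170, 89, 46, 54, 56, 58, 59, 57, 57, 57, 56, 59, 56, 58, 58, 59]
92 158 360 
104 208 305 
[196, 196, 197, 196, 195, 194, 197, 194, 195, 196, 197, 200, 199, 199, 200, 201, 209, 145, 44, 60, 61, 62, 63, 62, 63, 62, 63, 64, 64, 61, 63, 66, 65, 64, 66] [32, 31, 34, 32, 32, 30, 33, 32, 32, 28, 33, 29, 28, 32, 21, 8, 165, 208, 198, 196, 196, 196, 198, 196, 198, 199, 198, 199, 200, 201, 199, 199, 200, 196, 199]
[([0.1, 0.0, -0.0], [0.0, 0.0, 0.0]), ([0.8, 0.2, -0.1], [0.0, 0.0, 0.0]), ([2.6, 0.5, -0.4], [0.0, 0.0, 0.001]), ([5.9, 1.1, -0.9], [-0.0, 0.0, 0.002]), ([11.0, 2.1, -1.6], [0.0, 0.0, 0.003]), ([18.2, 3.4, -2.7], [0.0, 0.0, 0.005]), ([27.5, 5.1, -4.0], [0.0, 0.0, 0.007]), ([39.1, 7.3, -5.8], [0.0, 0.001, 0.01]), ([52.9, 9.9, -7.8], [0.0, 0.001, 0.014]), ([69.0, 12.9, -10.2], [-0.0, 0.001, 0.018]), ([87.2, 16.3, -12.8], [0.0,
[... 408 characters left out ...]
53]), ([228.0, 36.0, -33.0], [0.0, 0.004, 0.06]), ([252.7, 39.9, -36.6], [0.0, 0.004, 0.066]), ([276.3, 43.7, -40.0], [0.0, 0.004, 0.072]), ([298.2, 47.1, -43.2], [0.0, 0.005, 0.078])]
[([20.4, 1.6, -2.8], [0.0, 0.0, 0.005]), ([38.9, 3.1, -5.4], [0.0, 0.001, 0.01]), ([55.2, 4.4, -7.7], [0.0, 0.001, 0.014]), ([69.3, 5.5, -9.6], [0.0, 0.001, 0.018]), ([81.1, 6.4, -11.2], [0.0, 0.001, 0.021]), ([90.5, 7.1, -12.6], [0.0, 0.001, 0.023]), ([97.8, 7.7, -13.6], [0.0, 0.002, 0.025]), ([103.0, 8.1, -14.3], [0.0, 0.002, 0.027]), ([106.3, 8.4, -14.7], [0.0, 0.002, 0.028]), ([108.1, 8.5, -15.0], [-0.0, 0.002, 0.028]), ([108.8, 8.6, -15.1], [0.0, 0.002, 0.028]), ([108.9, 8.6, -15.1], [0.0, 0.002, 0.028])]
```

jog_arm:
  commands:
    - {"translation":[0.1,0,0],"turn":[0,0,0]}
    - {"translation":[0.8,0.2,-0.1],"turn":[0,0,0]}
    - {"translation":[2.6,0.5,-0.4],"turn":[0,0,0.001]}
    - {"translation":[5.9,1.1,-0.9],"turn":[0,0,0.002]}
    - {"translation":[11,2.1,-1.6],"turn":[0,0,0.003]}
    - {"translation":[18.2,3.4,-2.7],"turn":[0,0,0.005]}
    - {"translation":[27.5,5.1,-4],"turn":[0,0,0.007]}
    - {"translation":[39.1,7.3,-5.8],"turn":[0,0.001,0.01]}
    - {"translation":[52.9,9.9,-7.8],"turn":[0,0.001,0.014]}
    - {"translation":[69,12.9,-10.2],"turn":[0,0.001,0.018]}
    - {"translation":[87.2,16.3,-12.8],"turn":[0,0.001,0.023]}
    - {"translation":[107.3,20.1,-15.8],"turn":[0,0.002,0.028]}

```text
clock: 21.15
position: [0.4943, 0.1298, 0.0951]
ee_rot: [-2.386, 1.972, -0.059]
force: [1.4, -0.0, -2.7]
width: 0.256
```

jog_arm:
  commands:
    - {"translation":[22,3.5,-3.2],"turn":[0,0,0.006]}
    - {"translation":[45.5,7.2,-6.6],"turn":[0,0.001,0.012]}
    - {"translation":[70.3,11.1,-10.2],"turn":[0,0.001,0.018]}
    - {"translation":[96,15.2,-13.9],"turn":[0,0.002,0.025]}
    - {"translation":[122.4,19.3,-17.7],"turn":[0,0.002,0.032]}
    - {"translation":[149.1,23.6,-21.6],"turn":[0,0.002,0.039]}
    - {"translation":[175.8,27.8,-25.5],"turn":[0,0.003,0.046]}
    - {"translation":[202.2,32,-29.3],"turn":[0,0.003,0.053]}
    - {"translation":[228,36,-33],"turn":[0,0.004,0.06]}
    - {"translation":[252.7,39.9,-36.6],"turn":[0,0.004,0.066]}
    - {"translation":[276.3,43.7,-40],"turn":[0,0.004,0.072]}
    - {"translation":[298.2,47.1,-43.2],"turn":[0,0.005,0.078]}

```text
clock: 22.15
position: [0.5011, -0.1736, 0.1358]
ee_rot: [-2.307, 2.067, -0.063]
force: [-0.3, 0.8, -2.5]
width: 0.256
```

jog_arm:
  commands:
    - {"translation":[20.4,1.6,-2.8],"turn":[0,0,0.005]}
    - {"translation":[38.9,3.1,-5.4],"turn":[0,0.001,0.01]}
    - {"translation":[55.2,4.4,-7.7],"turn":[0,0.001,0.014]}
    - {"translation":[69.3,5.5,-9.6],"turn":[0,0.001,0.018]}
    - {"translation":[81.1,6.4,-11.2],"turn":[0,0.001,0.021]}
    - {"translation":[90.5,7.1,-12.6],"turn":[0,0.001,0.023]}
    - {"translation":[97.8,7.7,-13.6],"turn":[0,0.002,0.025]}
    - {"translation":[103,8.1,-14.3],"turn":[0,0.002,0.027]}
    - {"translation":[106.3,8.4,-14.7],"turn":[0,0.002,0.028]}
    - {"translation":[108.1,8.5,-15],"turn":[0,0.002,0.028]}
    - {"translation":[108.8,8.6,-15.1],"turn":[0,0.002,0.028]}
    - {"translation":[108.9,8.6,-15.1],"turn":[0,0.002,0.028]}

```text
clock: 23.15
position: [0.505, -0.2793, 0.1498]
ee_rot: [-2.281, 2.095, -0.063]
force: [-0.2, -0.1, -2.9]
width: 0.254
```

```bash
cat > pan.py <<'E'
# panel offset/yaw on blade from wrist picture; error of spatula pose vs target over stand
from h import *
import sys
np.set_printoptions(precision=3,suppress=True)
s=arm.observe(); im=arm.get_image("wrist").min(2).astype(int); cv2.imwrite(f"pics/{sys.argv[1]}.png",im.astype(np.uint8))
for r in (60,70,85,92,104):
    d=np.where(im[r,60:460]<85)[0]+60; print(r,d.min(),d.max(),(d.min()+d.max())/2)
for c in (200,235,296,320): p=im[60:100,c]; print("bezel",c,round(60+np.interp(-115,-p[10:30],np.arange(10,30)),2),end=" ")
z,pit,dy=[float(a) for a in sys.argv[2:5]]
S=[.632,-.2691,.0844]; g=T2(S,[(-127,dy,0)])[0]
Rt=R.from_rotvec(s["ee_rot"]).as_matrix();Rs=Rt@np.linalg.inv(np.array([[0,-1,0],[-1,0,0],[0,0,-1.]]))
print("\nt",s["clock"],s["position"],s["force"],"yaw pitch roll",R.from_matrix(Rs).as_euler("ZYX"))
print(tool_delta([g[0],g[1],z],toolR(S[2],pit)))
E
python3 pan.py w9 .13 -.06 1.1
```

```text
60 155 459 307.0
70 156 459 307.5
85 157 360 258.5
92 158 360 259.0
104 208 305 256.5
bezel 200 81.74 bezel 235 81.71 bezel 296 81.77 bezel 320 81.93 
t 23.15 [ 0.505 -0.279  0.15 ] [-0.173 -0.068 -2.947] yaw pitch roll [ 0.085 -0.059 -0.001]
(array([-0.498,  0.861, 19.801]), array([ 0.001, -0.001,  0.001]))
```

```bash
python3 pan.py w10 .09 0 1.1 | tail -1; python3 - <<'E'
from h import *
S=[.632,-.2691,.0844]
for c in ("scene","side"):
    k=cam(c); cv2.imwrite(f"pics/{c}_pre.png",arm.get_image(c)); r=arm.trace(c,"panel")
    for q in r[:1]: 
        m=q["region"]; ys,xs=np.nonzero(m); print(c,q["confidence"],"centroid",xs.mean().round(1),ys.mean().round(1))
    # predicted centroid of panel top quad from arm pose
    s=arm.observe();Rt=R.from_rotvec(s["ee_rot"]).as_matrix();Rs=Rt@np.linalg.inv(np.array([[0,-1,0],[-1,0,0],[0,0,-1.]]))
    print("pred",proj(k,s["position"]+Rs@(np.array([127,-1.1,9])/1e3-[0,0,.036])).round(1))
E
```

```text
(array([-0.503,  3.252, 59.749]), array([-0.059, -0.001,  0.001]))
scene 0.58 centroid 196.1 235.1
pred [[196.6 234.6]]
side 0.83 centroid 284.7 128.9
pred [[285.3 127.8]]
```

jog_arm:
  commands:
    - {"translation":[0,0,1],"turn":[-0.002,0,0]}
    - {"translation":[0,0.2,4],"turn":[-0.006,0,0]}
    - {"translation":[-0.1,0.5,9],"turn":[-0.012,0,0]}
    - {"translation":[-0.2,1,16],"turn":[-0.02,0,0]}
    - {"translation":[-0.3,1.3,24],"turn":[-0.028,0,0]}
    - {"translation":[-0.4,1.8,32],"turn":[-0.036,0,0.001]}
    - {"translation":[-0.5,2.2,40],"turn":[-0.044,0,0.001]}
    - {"translation":[-0.5,2.6,47],"turn":[-0.05,0,0.001]}
    - {"translation":[-0.5,2.9,53],"turn":[-0.055,0,0.001]}
    - {"translation":[-0.5,3.1,57],"turn":[-0.058,0,0.001]}
    - {"translation":[-0.5,3.2,59.5],"turn":[-0.06,0,0.001]}
    - {"translation":[-0.5,3.2,59.5],"turn":[-0.06,0,0.001]}

```text
clock: 24.45
position: [0.5051, -0.2792, 0.0898]
ee_rot: [2.311, -2.126, -0.001]
force: [0.5, 0.2, -3.6]
width: 0.254
```

```bash
python3 pan.py w11 .082 0 1.1
```

```text
60 155 362 258.5
70 156 361 258.5
85 157 360 258.5
92 158 360 259.0
104 200 316 258.0
bezel 200 81.8 bezel 235 81.8 bezel 296 82.12 bezel 320 82.03 
t 24.45 [ 0.505 -0.279  0.09 ] [ 0.468  0.238 -3.618] yaw pitch roll [ 0.083  0.001 -0.001]
(array([-0.615, -0.14 ,  8.222]), array([ 0.001, -0.001, -0.001]))
```

jog_arm:
  commands:
    - {"translation":[-0.2,0,2],"turn":[0,0,0]}
    - {"translation":[-0.4,0,5],"turn":[0,0,0]}
    - {"translation":[-0.6,0,7],"turn":[0,0,0]}
    - {"translation":[-0.6,0,8.3],"turn":[0,0,0]}
    - {"translation":[-0.6,0,9.2],"turn":[0,0,0]}
    - {"translation":[-0.6,0,9.9],"turn":[0,0,0]}
    - {"translation":[-0.6,0,10.6],"turn":[0,0,0]}
    - {"translation":[-0.6,0,11.3],"turn":[0,0,0]}
    - {"translation":[-0.6,0,12],"turn":[0,0,0]}
    - {"translation":[-0.6,0,12.7],"turn":[0,0,0]}
    - {"translation":[-0.6,0,13.5],"turn":[0,0,0]}
    - {"translation":[-0.6,0,14.5],"turn":[0,0,0]}

```text
clock: 25.5
position: [0.5053, -0.2789, 0.0759]
ee_rot: [2.311, -2.127, 0.001]
force: [-1.3, 0.1, -1.2]
width: 0.254
```

```bash
python3 pan.py w12 .07 0 1.1
```

```text
60 153 364 258.5
70 154 363 258.5
85 155 362 258.5
92 156 361 258.5
104 196 321 258.5
bezel 200 81.23 bezel 235 81.21 bezel 296 81.42 bezel 320 81.28 
t 25.5 [ 0.505 -0.279  0.076] [-1.273  0.124 -1.21 ] yaw pitch roll [ 0.083  0.    -0.001]
(array([-0.069, -0.139,  5.661]), array([ 0.   , -0.001, -0.001]))
```

jog_arm:
  commands:
    - {"translation":[0,0,2],"turn":[0,0,0]}
    - {"translation":[0,0,5],"turn":[0,0,0]}
    - {"translation":[0,0,6],"turn":[0,0,0]}
    - {"translation":[0,2,6],"turn":[0,0,0]}
    - {"translation":[0,6,6],"turn":[0,0,0]}
    - {"translation":[0,12,6],"turn":[0,0,0]}
    - {"translation":[0,20,6],"turn":[0,0,0]}
    - {"translation":[0,30,6],"turn":[0,0,0]}
    - {"translation":[0,42,6],"turn":[0,0,0]}
    - {"translation":[0,55,6],"turn":[0,0,0]}
    - {"translation":[0,68,6],"turn":[0,0,0]}
    - {"translation":[0,81,6],"turn":[0,0,0]}

```text
clock: 26.55
position: [0.4228, -0.2856, 0.07]
ee_rot: [2.311, -2.127, 0.0]
force: [-1.4, -0.4, -1.6]
width: 0.259
```

jog_arm:
  commands:
    - {"translation":[0,13,0],"turn":[0,0,0]}
    - {"translation":[0,26,0],"turn":[0,0,0]}
    - {"translation":[0,37,0],"turn":[0,0,0]}
    - {"translation":[0,45,0],"turn":[0,0,0]}
    - {"translation":[0,49,5],"turn":[0,0,0]}
    - {"translation":[0,50,12],"turn":[0,0,0]}
    - {"translation":[0,50,20],"turn":[0,0,0]}
    - {"translation":[0,50,26],"turn":[0,0,0]}
    - {"translation":[0,50,30],"turn":[0,0,0]}
    - {"translation":[0,50,31.5],"turn":[0,0,0]}
    - {"translation":[0,50,31.5],"turn":[0,0,0]}
    - {"translation":[0,50,31.5],"turn":[0,0,0]}

```text
clock: 27.55
position: [0.3748, -0.2897, 0.0383]
ee_rot: [2.311, -2.126, 0.0]
force: [-0.6, 0.8, -2.4]
width: 0.255
```

```bash
python3 st.py
```

```text
t 27.55 TCP [ 0.375 -0.29   0.038] tip in fence mm [-260.753 -518.862] tip z 2.1500560807562117 yaw,pitch [0.083 0.001]
force fence-frame -0.41010917278739345 0.93908345316191 -2.356331699883556 torque [-0.025  0.18  -0.024]
```

Set it down the last 1.7 mm, open, and rise straight up.

jog_arm:
  commands:
    - {"translation":[0,0,0.8],"turn":[0,0,0]}
    - {"translation":[0,0,1.5],"turn":[0,0,0]}
    - {"translation":[0,0,1.7],"turn":[0,0,0]}
    - {"translation":[0,0,1.7],"turn":[0,0,0]}

```text
clock: 27.88
position: [0.3748, -0.2897, 0.0368]
ee_rot: [2.311, -2.126, 0.001]
force: [-0.3, 0.7, -1.8]
width: 0.254
```

jog_arm:
  commands:
    - {"translation":[0,0,0],"turn":[0,0,0]}
    - {"translation":[0,0,0],"turn":[0,0,0]}
    - {"translation":[0,0,0],"turn":[0,0,0]}
    - {"translation":[0,0,0],"turn":[0,0,0]}
    - {"translation":[0,0,0],"turn":[0,0,0]}
    - {"translation":[0,0,0],"turn":[0,0,0]}
  claw: -0.2

```text
clock: 28.38
position: [0.3747, -0.2897, 0.0367]
ee_rot: [2.311, -2.126, 0.001]
force: [0.2, 0.2, -0.5]
width: 0.591
```

jog_arm:
  commands:
    - {"translation":[0,0,-10],"turn":[0,0,0]}
    - {"translation":[0,0,-30],"turn":[0,0,0]}
    - {"translation":[0,0,-60],"turn":[0,0,0]}
    - {"translation":[0,-20,-90],"turn":[0,0,0]}
    - {"translation":[0,-50,-120],"turn":[0,0,0]}
    - {"translation":[0,-80,-150],"turn":[0,0,0]}
    - {"translation":[0,-110,-180],"turn":[0,0,0]}
    - {"translation":[0,-135,-205],"turn":[0,0,0]}
    - {"translation":[0,-150,-220],"turn":[0,0,0]}
    - {"translation":[0,-150,-220],"turn":[0,0,0]}
    - {"translation":[0,-150,-220],"turn":[0,0,0]}
    - {"translation":[0,-150,-220],"turn":[0,0,0]}

```text
clock: 29.38
position: [0.5227, -0.2771, 0.256]
ee_rot: [2.31, -2.127, -0.002]
force: [0.4, -0.1, -0.1]
width: 0.6
```

```bash
python3 snap.py w13; python3 snap.py s9 scene; python3 snap.py d9 side
```

```text
29.4333 [ 0.52237635 -0.2771332   0.25572633] [ 2.30895974 -2.12710261 -0.00276781] [ 0.81229209 -0.31367961  0.02067214] [ 0.15242263  0.36371737  0.3389777   1.635543   -0.12724467  1.16663457
 -0.96757467]
29.4833 [ 0.52243849 -0.27712495  0.25569981] [ 2.30899627 -2.12726122 -0.00275925] [ 0.48540067 -0.0287605   0.28460456] [ 0.15256615  0.36379175  0.3388309   1.63548274 -0.12735878  1.16657105
 -0.96758914]
29.5333 [ 0.52263981 -0.27712647  0.25578379] [ 2.30917184 -2.12728895 -0.0024318 ] [-0.0738201   0.56159216  0.3374432 ] [ 0.15260104  0.36387676  0.33870578  1.63512638 -0.12743403  1.16659309
 -0.96762067]
```

View pics/w13b.png

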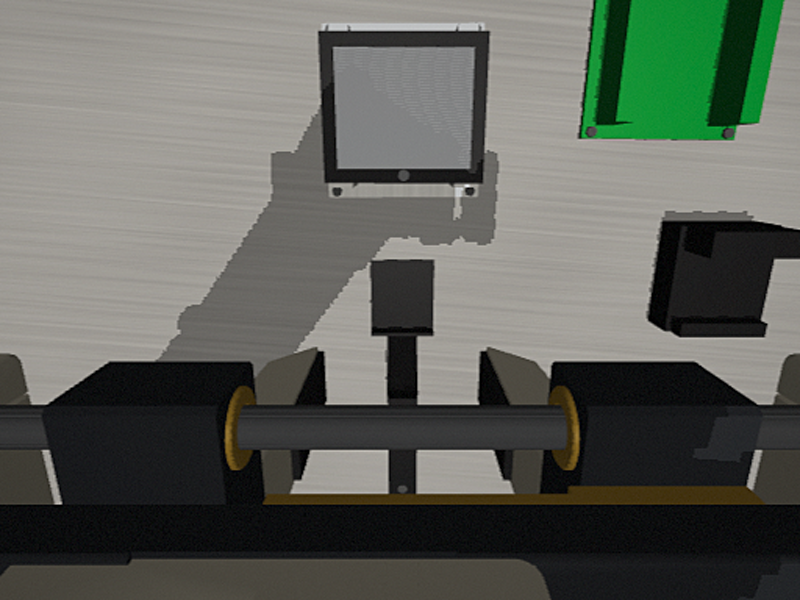

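```bash
python3 - <<'E'
from h import *
import pickle
np.set_printoptions(precision=4,suppress=True)
v=pickle.load(open("pics/w13.pkl","rb")); f=.64
P,r=fit(v,[(50,58,54),(50,-58,54),(-50,-58,54),(-50,58,54)],np.array([(319,31),(489.5,31),(484,181.5),(325,184)])*f,[.63,-.27,.08]);print("panel",P,r)
S,r=fit(v,[(-65,62,6),(-65,-62,6)],np.array([(329,197),(482,196.5)])*f,[.63,-.27,.08]);print("stand near edge",S,r)
S0=np.array([.632,-.2691,.0844]);c,s=np.cos(S0[2]),np.sin(S0[2]);d=P[:2]-S0[:2];print("panel in stand (mm)",1e3*(d@[c,s]),1e3*(d@[-s,c]),"yaw",P[2]-S0[2])
print("pred stand near corners px",proj(v,T2(S0,[(-65,62,6),(-65,-62,6),(55,52,45),(55,-52,45)]))/f)
E
```

```text
panel [ 0.6305 -0.2703  0.0881] [-0.7  0.1  0.5 -0.6 -0.   0.8  0.2 -0.2]
stand near edge [ 0.6324 -0.2712  0.0861] [ 1.4 -0.1 -1.4 -0.1]
panel in stand (mm) -1.5959402103572684 -1.0468841531293933 yaw 0.003711468390276501
pred stand near corners px [[328.5357 197.0049]
 [477.0195 196.7663]
 [327.121   23.4354]
 [478.4484  23.1677]]
```

```bash
python3 -c "
from cell import arm
print(arm.sign_off())"
```

```text
the job is handed in; nothing more can be done
None
```

The display cover is on the inspection stand, flat, centred and square. The spatula is back on the bench, let go, and the job is handed in at about 29.5 s.

- **Loading:** I slid the cover against the fence, then tipped the spatula blade down about 26° so the cover rode up over the step. The fence stopped about 25 mm in and did not move again in either camera. I then levelled the blade and pushed until the turned-up rear edge met the cover, feeling 3–5 N at the firm end. The only high force was about 15 N of the blade against the bench while I was finding its height, corrected at once.
- **Carrying and placing:** The cover did not shift on the blade on the way. I lowered it at about 8 mm/s, drew the spatula out below it and set it down.
- **Final check:** The last wrist picture puts the cover 1.6 mm (x) and 1.0 mm (y) from the stand's centre and 0.004 rad out of square. That is within the measuring error of about 2 mm.
- **Disagreement:** The stand's near edge measured from that picture was about 2 mm off in y from my earlier measurement. I took this as a reading error.
- **Not measured again at the end:** That the air vent, door pull and scanner dock have not moved. The arm was not moved against them or the look-alikes at any point.

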